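# Take the cooled part out of the purge chamber and close it again

### The job

Clear the two cover plates off the purge chamber's port, parking each one squarely on the middle of the mat of its own colour, and only then lift the green-topped copper part out through the round port and set it upright on the middle of the firebrick. After that put both plates back across the port, each where it lay at the start, and leave the tape roll, the jar and the brush alone.

Things in the scene. Friction and masses are not known exactly. Their poses are not given: they have to be found in the camera images.
- chamber: grey metal box 210 x 210 mm, fixed, its flat aluminium top (6 mm thick) 85 mm above the bench. In the top's middle a round port 140 mm across; under it a pedestal 52 mm across, its top 25 mm above the bench. Hollow, inner walls 100 mm from the centre. Origin: centre of the underside, on the bench below the port's centre; the cover plates lie along its y
- plate_red: loose aluminium cover plate 60 (x) x 170 (y) x 6 mm, 0.2-0.4 kg, red end bands; on its middle an upright red grip bar 16 (x) x 60 (y) mm, top 51 mm above the plate's underside. Starts on the chamber's top across the port, beside the other plate (gap 24-36 mm); which is nearer the robot varies. Origin: centre of the underside; y along the plate, same either way round
- plate_blue: loose aluminium cover plate 60 (x) x 170 (y) x 6 mm, 0.2-0.4 kg, blue end bands; on its middle an upright blue grip bar 16 (x) x 60 (y) mm, top 51 mm above the plate's underside. Starts on the chamber's top across the port, beside the other plate (gap 24-36 mm); which is nearer the robot varies. Origin: centre of the underside; y along the plate, same either way round
- part: copper-coloured flanged stub, its upper 12 mm bright green, solid and round: flange 44 mm across and 8 mm high, above it a stem 30 mm across up to 56 mm; 0.15 to 0.3 kg. Loose; stands upright on the pedestal in the chamber, seen through the gap between the plates. Origin: centre of the underside; z up along the stem
- mat_red: red-edged flat rubber mat, 86 (x) x 194 (y) x 4 mm, fixed on the bench, the parking place of the red plate. Origin: centre of the underside, on the bench; y along its length
- mat_blue: blue-edged flat rubber mat, 86 (x) x 194 (y) x 4 mm, fixed on the bench, the parking place of the blue plate. Origin: centre of the underside, on the bench; y along its length
- stand: terracotta firebrick, 100 x 100 mm, 30 mm high, fixed, flat top with a white ring marking its middle. Origin: centre of the underside, on the bench
- tape: bystander: yellow roll of tape lying flat, 90 mm across, 24 mm high. Origin: centre of the underside
- jar: bystander: amber jar with black cap, 56 mm across, 85 mm high. Origin: centre of the underside
- brush: bystander: hand brush lying on the bench, 190 mm long along its x, under 50 mm high. Origin: under its middle

How it is judged:
By the outcome, as a careful person would: the job done as asked, in the order asked, and still so for the second after the job is handed in, with the robot touching nothing.
It also fails if it takes over 120 s, if anything falls off the work surface, if the arm or the gripper's body presses on something with over 40 N, if the wrist force passes 120 N, or if a joint passes its speed limit or range.

### The arm

A 7-joint arm with a two-finger parallel gripper is mounted at the origin on the work surface. World frame = base frame: x ahead of the robot, y to its left, z up, the work surface at z = 0. Lengths are in m, angles in rad, forces in N, time in s.
With the tool pointing down it reaches from about 0.35 to 0.775 m from the base axis. Payload 3.1 kg.
Tool frame: the origin (TCP) lies where the fingers leave the gripper's body, on its centre line; the fingertips stand 73 mm ahead of it and the grasp point (between the pads) lies 54 mm ahead of it; z points along the fingers, y is the direction in which the jaws open and shut (so a half turn about z gives the same grasp; the last joint's range is limited). The gripper opens to 85 mm and grips with 20 to 120 N. Pads are 22 mm wide; open, the fingers measure 114 mm over their backs; the gripper's body (76 mm by 85 mm) begins 54 mm behind the grasp point. The pads swing forward as they close: fully open they stand 13 mm farther back than shut.
Start: joints at [1.173, 0.311, 0.014, 1.512, -0.004, 1.319, -0.027], TCP at [0.192, -0.516, 0.304] pointing down, gripper open.
Joint ranges: [-2.7, 2.7], [-0.3, 1.91], [-1.27, 1.3], [0.12, 2.57], [-1.44, 4.58], [0.2, 2.03], [-3.05, 3.05]. Speed limits (rad/s): [2.79, 2.79, 3.14, 3.14, 3.14, 3.14, 3.14].

### API

Orientations are given as a unit quaternion [w, x, y, z].
In Python, from station import env gives the robot as it stands.
- The arm moves only by the tool move_arm, never from a script. Its argument "commands" is a list of rows, each a list of 5 numbers: the finger opening in mm, from 0 to 85.4, then the shift along the tool's x, y, z normalised to -1 to 1, where 1 is 20 mm, then the turn about the tool's z normalised to -1 to 1, where 1 is 90 degrees. In form: [[claw, tx, ty, tz, spin], ...]. A call has 1 to 20 rows; each row shifts and turns the pose as measured when the row begins, along the tool's axes as they then stand; what a row does not reach is not made up. A row lasts 1/10 s, in which the tool goes at most 50 mm and 8.59 degrees, less where a joint would pass 70% of its speed; a pose out of reach is approached as far as the arm can. A call with a number of a shift or a turn outside -1 to 1 is refused whole. A call with a gripper value outside its range is refused whole. The fingers move at their own pace and stop on an object; the grip force is fixed at half the most. Time passes only in rows, so rows that do not move let the fingers close. It gives the time, the measured TCP pose, the force and the opening at its end, in the units of the state.
- env.get_state(): the state, without advancing time (a new reading comes with each control period).
- env.snapshot(name): name is "side" or "top" or "wrist"; returns a dict with "image" (384x512x3 uint8, red, green, blue), "K" (3x3 intrinsics, pixels), "dist_coeffs" ([k1, k2, p1, p2, k3] as OpenCV has them; the pictures are not rectified), "rvec" (rotation vector, rad) and "tvec" (3), from world to camera coordinates, as OpenCV has them; the wrist camera has in their place "tool_from_camera" (4x4, takes a point from camera to tool coordinates, whose origin is the TCP and whose axes are the flange's). Camera axes: x right, y down, z forward; pixel columns grow to the right and rows downward; lengths in m; the calibration is good to about 2 mm. A picture is of the moment at which its call begins: read the wrist's pose just before it. There is no depth.
- env.hand_in(): hands the job in, once; it reports no verdict.
Trained networks look in a picture, given as the dict that the camera call returned (one of the last four; its "shot" number tells which), for a name from the list of things; names that differ only in an ending like _2 or _b are one class to them, and where a whole thing is asked for, a point or a joint stands for the part that bears it (a point fixed in the world has none). Each returns a list of dicts, best first, with "score" (0 to 1); they miss things now and then, are a little off and sometimes report something else, mostly with a low value. They report only what shows in the picture. A call takes as long as a camera call.
- env.silhouettes(thing, picture): "mask" (384x512 bool, what is visible of it) and "bbox" ([left, top, right, bottom] in pixels, round what is visible of it).
- env.pinpoint(thing, picture): "position" ([column, row] in pixels: a listed point, or the origin of a listed thing).
The state is a dict: "time": time; "joints": joint angles; "qvel": joint speeds; "tau": joint torques, N m; "ee_pos": TCP position; "tcp_rot": TCP orientation; "force": force on the tool from outside, world axes, zero at the start; "moment": the same for the moment, N m; "width": opening from 0.0 (shut) to 1.0 (fully open).
Only numpy, scipy, OpenCV 4.12 (cv2) and the standard library are available. Lean on these libraries where they do the work, as an engineer would, in place of code of your own. Each camera call takes 0.05 s, during which the arm holds its last target. There are 200 camera calls.

## Working session

There is one attempt and no reset: what is moved stays moved. The work goes in short steps, Python scripts to look and compute and a tool call to move; the robot and the scene stay as the last step left them, time stands still between calls to the robot, and variables do not carry over. Pictures are saved under pics/ and viewed, about 12 in all and at most 16, crops included, and the job is handed in when it is done.

Besides the shell and the picture viewer there is one more tool, called after "Emit:" as name([rows], argument=value, ...), one row to a line, values as JSON. move_arm: Moves the arm, as the interface text tells. Scaled input: -1 to 1 covers 20 mm each way for a shift and 90 degrees each way for a turn. Its arguments: {"type":"object","properties":{"commands":{"type":"array","items":{"type":"array","items":{"type":"number"}}}},"required":["commands"]}

```bash
ls; mkdir -p pics; python3 - <<'E'
from station import env
import cv2,numpy as np
s=env.get_state(); print({k:np.round(v,3) for k,v in s.items()})
ims=[]
for n in ["top","side"]:
    p=env.snapshot(n); ims.append(p["image"])
    R=cv2.Rodrigues(p["rvec"])[0]; print(n,"cam",-R.T@p["tvec"],p["K"][0,0],p["dist_coeffs"])
    for t in "chamber plate_red plate_blue part mat_red mat_blue stand tape jar brush".split():
        q=env.pinpoint(t,p); print(t,[(np.round(a["position"],1).tolist(),round(a["score"],2)) for a in q[:2]])
    cv2.imwrite(f"pics/{n}0.png",p["image"][:,:,::-1])
E
```

```text
pics
{'time': np.float64(0.0), 'joints': array([ 1.173,  0.312,  0.014,  1.513, -0.004,  1.319, -0.027]), 'qvel': array([-0.001, -0.001,  0.001,  0.002,  0.   ,  0.002, -0.001]), 'tau': array([-0.0000e+00, -3.7991e+01,  1.4600e-01, -2.3059e+01,  1.2000e-02,
        1.4000e-02, -0.0000e+00]), 'ee_pos': array([ 0.191, -0.515,  0.303]), 'tcp_rot': array([-0.001,  0.984,  0.177, -0.   ]), 'force': array([ 0.007, -0.577,  0.267]), 'moment': array([ 0.029, -0.063, -0.037]), 'width': np.float64(1.001)}
top cam [0.44715617 0.01264298 0.88147632] 369.9949138911675 [0.04163714 0.         0.         0.         0.        ]
chamber [([273.0, 194.5], 0.92), ([275.0, 187.4], 0.3)]
plate_red [([276.1, 165.5], 0.59)]
plate_blue [([273.1, 204.0], 0.71), ([338.8, 284.4], 0.35)]
part [([274.1, 187.7], 0.65)]
mat_red [([133.1, 248.4], 0.8)]
mat_blue [([390.3, 205.7], 0.83)]
stand [([134.8, 181.0], 0.83)]
tape [([339.0, 278.5], 0.73)]
jar [([361.3, 141.1], 0.64)]
brush [([242.7, 110.5], 0.92)]
side cam [ 0.37096379 -0.8151705   0.93860639] 446.8486420669521 [-0.14689089  0.          0.          0.          0.        ]
chamber [([256.5, 213.5], 0.82), ([315.6, 186.7], 0.65)]
plate_red [([272.6, 196.0], 0.91)]
plate_blue [([240.4, 196.8], 0.56)]
part [([257.8, 209.1], 0.69)]
mat_red [([181.3, 149.8], 0.87), ([188.2, 275.3], 0.43)]
mat_blue [([270.3, 306.0], 0.61)]
stand [([234.9, 138.7], 0.89), ([256.0, 218.5], 0.63)]
tape [([186.4, 278.3], 0.77)]
jar [([327.8, 270.1], 0.94)]
brush [([314.8, 185.1], 0.73)]
```

```bash
python3 -c "
import cv2,numpy as np
a=cv2.imread('pics/top0.png');b=cv2.imread('pics/side0.png')
cv2.imwrite('pics/top0b.png',cv2.resize(a,(800,600)));cv2.imwrite('pics/side0b.png',cv2.resize(b,(800,600)))"
```

```text
(no output)
```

View pics/top0b.png

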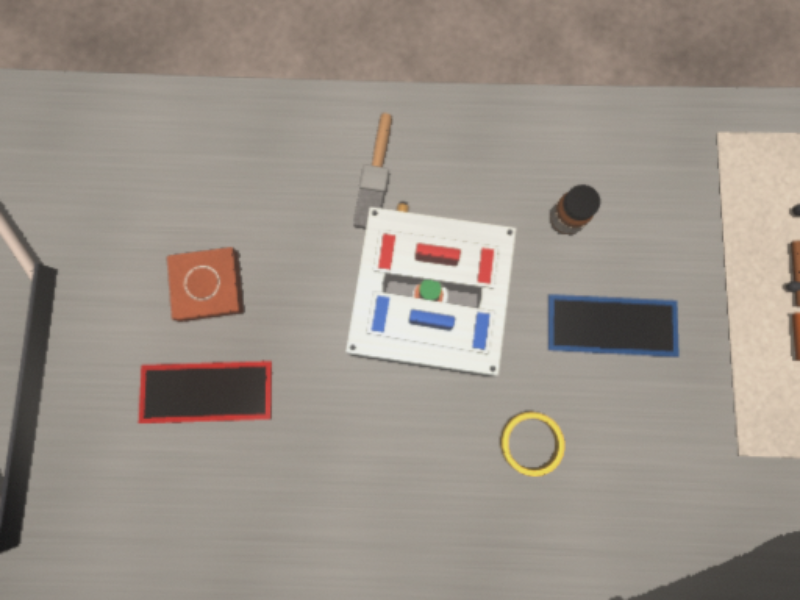

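View pics/side0b.png

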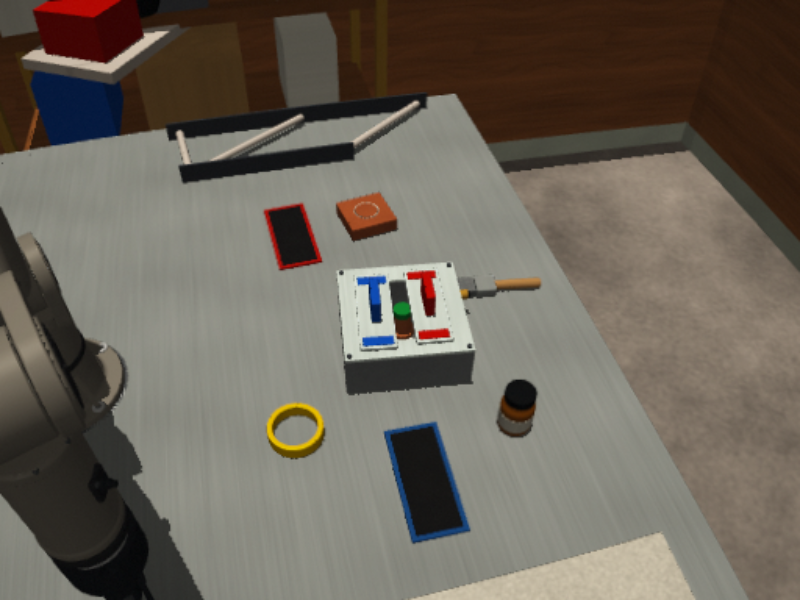

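The top view shows the red plate far and the blue plate near on the chamber, with the green part top at about (430,290) between them. The red mat and stand are on the left, and the blue mat is on the right. The side view agrees. Next I'll measure poses.

```bash
cat > h.py <<'E'
from station import env
import cv2,numpy as np
from scipy.spatial.transform import Rotation as Rn
def plane(p,uv,z,tool=None):
    n=cv2.undistortPoints(np.asarray(uv,float).reshape(-1,1,2),p["K"],np.asarray(p["dist_coeffs"],float)).reshape(-1,2)
    d=np.c_[n,np.ones(len(n))]
    if "rvec" in p:
        R=cv2.Rodrigues(p["rvec"])[0].T; c=-R@np.ravel(p["tvec"])
    else:
        pos,q=tool; T=p["tool_from_camera"]; W=Rn.from_quat(np.r_[q[1:],q[0]]).as_matrix()
        R=W@T[:3,:3]; c=W@T[:3,3]+pos
    d=d@R.T
    return (c+d*((z-c[2])/d[:,2])[:,None])[:,:2]
def colmask(im,c):
    h=cv2.cvtColor(im,cv2.COLOR_RGB2HSV); H,S,V=[h[...,i].astype(int) for i in range(3)]
    ok=(S>140)&(V>60)
    return ok&{"red":(H<5)|(H>174),"blue":(H>100)&(H<130),"green":(H>45)&(H<85)}[c]
def comps(m,mn=25):
    n,l,st,ce=cv2.connectedComponentsWithStats(m.astype(np.uint8))
    return [(st[i,4],np.argwhere(l==i)[:,::-1],ce[i]) for i in range(1,n) if st[i,4]>=mn]
def bands(p,c,z,near=None,rad=.13,tool=None):
    """plate centre and yaw from its two end bands (top of plate at z)"""
    o=[]
    for a,px,ce in comps(colmask(p["image"],c)):
        w=plane(p,px,z,tool); m=w.mean(0)
        if near is None or np.hypot(*(m-near))<rad:
            r=cv2.minAreaRect(w.astype(np.float32)*1000); o.append((a,m,np.sort(r[1]),np.array(r[0])/1000))
    return o
def rect(px,p,z,tool=None):
    r=cv2.minAreaRect((plane(p,px,z,tool)*1000).astype(np.float32)); b=cv2.boxPoints(r)
    e=[b[1]-b[0],b[2]-b[1]]; v=max(e,key=np.linalg.norm)
    y=np.degrees(np.arctan2(v[1],v[0]))%180
    return np.round(r[0],1),np.round(np.sort(r[1]),1),round(float(y),2)
def st():
    s=env.get_state(); q=s["tcp_rot"]; x=Rn.from_quat(np.r_[q[1:],q[0]]).as_matrix()
    return s["ee_pos"],q,np.degrees(np.arctan2(x[1,0],x[0,0])),s
def togo(tx,ty,yaw=None):
    """world target -> tool-frame shift in mm, spin in deg"""
    pos,q,y,s=st(); a=np.radians(y); d=np.array([tx,ty])-pos[:2]*1000
    print("togo tool x %.1f y %.1f mm"%(d@[np.cos(a),np.sin(a)],d@[np.sin(a),-np.cos(a)]),"yaw now %.2f"%y,"" if yaw is None else "spin %.2f deg"%-((yaw-y+90)%180-90),"z",round(pos[2]*1000,1),"q7",round(s["joints"][6],2))
E
cat > m0.py <<'E'
from h import *
for n in ["top","side"]:
    p=env.snapshot(n); print(n)
    for c in ["red","blue","green"]:
        for z in ([.091] if c!="green" else [.081]):
            for a,m,sz,rc in bands(p,c,z): print(c,a,np.round(m*1000,1),np.round(sz,1),np.round(rc*1000,1))
    for t,z in [("mat_red",.004),("mat_blue",.004),("stand",.03),("tape",.024),("plate_red",.091),("plate_blue",.091)]:
        for q in env.silhouettes(t,p)[:1]: print(t,round(q["score"],2),rect(np.argwhere(q["mask"])[:,::-1],p,z))
    for t,z in [("stand",0),("chamber",0),("mat_red",0),("mat_blue",0),("part",.025)]:
        q=env.pinpoint(t,p)
        if q: print("pin",t,np.round(plane(p,q[0]["position"],z)*1000,1))
E
python3 m0.py
```

```text
top
red 132 [641.5  38.6] [14.  45.5] [641.4  38.6]
red 156 [643.1 -34.3] [13.3 58.3] [643.3 -33.6]
red 138 [ 624.6 -100.5] [14.6 45.5] [ 624.5 -100.4]
red 743 [441.6 276.3] [ 75.9 173.4] [441.7 275.4]
blue 105 [533.3 -94.4] [11.7 42.1] [533.2 -94.4]
mat_red 0.68 (array([439.3, 304.6]), array([ 90.5, 192.7]), 94.78)
mat_blue 0.61 (array([ 556.1, -305.2]), array([ 88.7, 193. ]), 88.69)
stand 0.75 (array([600.5, 311.4]), array([105.4, 108.1]), 99.21)
tape 0.79 (array([ 379.8, -177.2]), array([84.9, 87.3]), 58.39)
plate_blue 0.73 (array([544.2, -23.9]), array([ 61.9, 169.7]), 81.57)
pin stand [[598.9 318.9]]
pin chamber [[584.7 -28.3]]
pin mat_red [[443.8 297.3]]
pin mat_blue [[ 555.9 -306.2]]
pin part [[595.8 -18.4]]
side
red 1465 [ -89.9 1320. ] [288.4 522.9] [-101.9 1307.3]
red 310 [432.5 187.2] [ 77.  178.9] [432.7 196.7]
red 238 [639.4   3.7] [ 49.3 106.2] [635.7  -6.7]
red 104 [ 623.2 -101.9] [18.5 49.6] [ 623.2 -101.9]
blue 1783 [-31.2 805.8] [167.2 443.8] [-33.2 839.3]
blue 216 [548.4   9.7] [ 46.5 104.3] [5.42e+02 3.00e-01]
blue 106 [532.  -95.2] [17.8 49.1] [531.7 -95.3]
blue 634 [ 536.1 -365.8] [ 77.1 175.3] [ 537.7 -354.9]
green 80 [588.8 -25.6] [26.4 29.4] [589.6 -25.1]
mat_red 0.85 (array([438.7, 300.4]), array([ 85.6, 195. ]), 92.93)
mat_blue 0.83 (array([ 555.2, -307.3]), array([ 89.7, 195.4]), 89.31)
stand 0.98 (array([595.9, 299.5]), array([111.2, 136.9]), 98.15)
plate_red 0.65 (array([630.7, -34.9]), array([ 59.7, 173. ]), 83.6)
plate_blue 0.93 (array([541.4, -28.6]), array([ 59.6, 173.7]), 81.82)
pin stand [[598.5 322.1]]
pin chamber [[581.8 -24.6]]
pin mat_red [[443.1 320.7]]
pin mat_blue [[ 554.  -300.9]]
pin part [[595.7  -5.2]]
```

Emit:
move_arm([
  [85,0,0,0,-0.09],
  [85,0,0,0,-0.09],
  [85,0,0,0,-0.09],
  [85,0,0,0,-0.09],
  [85,0,0,0,-0.09],
  [85,0,0,0,-0.09],
  [85,0,0,0,-0.09],
  [85,0,0,0,-0.07],
  [85,1,0.7,0,0],
  [85,1,0.7,0,0],
  [85,1,0.7,0,0],
  [85,1,0.7,0,0],
  [85,1,0.7,0,0],
  [85,1,0.7,0,0],
  [85,1,0.7,0,0],
  [85,1,0.7,0,0],
  [85,1,0.7,0,0],
  [85,1,0.7,0,0],
])

```text
time: 4.1
ee_pos: [0.3469, -0.3238, 0.3034]
tcp_rot: [0.001, 0.735, 0.678, -0.002]
force: [1.3, -1.1, 0.2]
width: 0.995
```

```bash
python3 - <<'E'
from h import *
togo(633,-31,83)
p=env.snapshot("top")
im=p["image"]; h=cv2.cvtColor(im,cv2.COLOR_RGB2HSV)
m=(h[...,0]>100)&(h[...,0]<130)&(h[...,1]>90)
for a,px,ce in comps(m,20):
    w=plane(p,px,.091)*1000; print("blue",a,w.mean(0).round(1))
for t,c in [("red",colmask(im,"red")),("blue",m)]:
    for a,px,ce in comps(c,300): print("mat",t,rect(px,p,.004))
q=env.silhouettes("chamber",p)
if q: print("chamber",rect(np.argwhere(q[0]["mask"])[:,::-1],p,.091))
# white ring on stand
q=env.silhouettes("stand",p)[0]["mask"]
r=q&(h[...,1]<110)&(h[...,2]>120)
for a,px,ce in comps(r,20): 
    e=cv2.fitEllipse(cv2.convexHull(px.astype(np.float32))); print("ring",a,plane(p,e[0],.03)*1000,e[1])
E
```

```text
togo tool x 314.9 y 261.6 mm yaw now 85.37 spin 2.37 deg z 303.4 q7 0.58
blue 668 [ 544.  -274.8]
blue 162 [552.8  44.4]
blue 201 [547.7 -26.9]
blue 171 [533.4 -94.1]
mat red (array([441.2, 304.4]), array([ 84.3, 192.6]), 93.2)
mat blue (array([ 556.5, -304.7]), array([ 83.7, 192. ]), 88.55)
chamber (array([594.6, -26.2]), array([211.5, 227.8]), 173.12)
ring 22 [[659.30998149 267.81293171]] (1.3652317523956299, 47.5301399230957)
ring 31 [[629.40180792 331.59874322]] (14.820566177368164, 34.71141815185547)
ring 127 [[600.94136817 314.97853707]] (22.138004302978516, 23.348108291625977)
```

Emit:
move_arm([
  [60,0.97,0.82,0,0.026],
  [60,0.97,0.82,0,0],
  [60,0.97,0.82,0,0],
  [60,0.97,0.82,0,0],
  [60,0.97,0.82,0,0],
  [60,0.97,0.82,0,0],
  [60,0.97,0.82,0,0],
  [60,0.97,0.82,0,0],
  [60,0.97,0.82,0,0],
  [60,0.97,0.82,0,0],
  [60,0.97,0.82,0,0],
  [60,0.97,0.82,0,0],
  [60,0.97,0.82,0,0],
  [60,0.97,0.82,0,0],
  [60,0.97,0.82,0,0],
  [60,0.97,0.82,0,0],
  [60,0,0,0,0],
])

```text
time: 5.95
ee_pos: [0.6522, -0.0768, 0.2929]
tcp_rot: [0.005, 0.765, 0.644, -0.013]
force: [-1.1, 0.9, -1.0]
width: 0.702
```

```bash
cat > wl.py <<'E'
from h import *
import sys
def look(name,cols,z,view=True):
    pos,q,y,s=st(); p=env.snapshot("wrist"); t=(pos,q); o={}
    h=cv2.cvtColor(p["image"],cv2.COLOR_RGB2HSV)
    for c in cols:
        m=colmask(p["image"],c)
        for a,px,ce in comps(m,150):
            r=cv2.minAreaRect((plane(p,px,z,t)*1000).astype(np.float32)); print(c,a,ce.round(),"mean",(plane(p,px,z,t)*1000).mean(0).round(1),"rect",np.round(r[0],1),np.round(r[1],1))
    if name: cv2.imwrite(f"pics/{name}.png",p["image"][:,:,::-1])
    return p,t
if __name__=="__main__":
    look(sys.argv[1],sys.argv[2].split(","),float(sys.argv[3]))
    togo(*map(float,sys.argv[4:7]))
E
python3 wl.py w1 red,blue .091 633 -31 83
```

```text
red 1752 [216.  29.] mean [639.8  37.7] rect [639.7  37.6] [18.  49.9]
red 2326 [219. 129.] mean [627.3 -34.5] rect [627.3 -36.3] [70.4 21.9]
red 1138 [230. 207.] mean [ 623.1 -101.3] rect [ 623.1 -101.4] [18.  49.5]
blue 1653 [99. 43.] mean [551.5  43.9] rect [551.3  43.8] [17.8 49.9]
blue 3706 [ 98. 140.] mean [528.3 -26.9] rect [528.5 -29.5] [70.  37.8]
blue 1081 [125. 217.] mean [531.8 -94.8] rect [531.7 -94.7] [17.7 49.8]
blue 736 [227. 293.] mean [ 604.2 -185. ] rect [ 593.1 -198.7] [78.5 44.4]
blue 202 [181. 327.] mean [ 553.1 -214. ] rect [ 552.8 -213.8] [44.3  6.2]
togo tool x 44.5 y -26.2 mm yaw now 80.11 spin -2.89 deg z 293.0 q7 -0.25
```

View pics/w1.png

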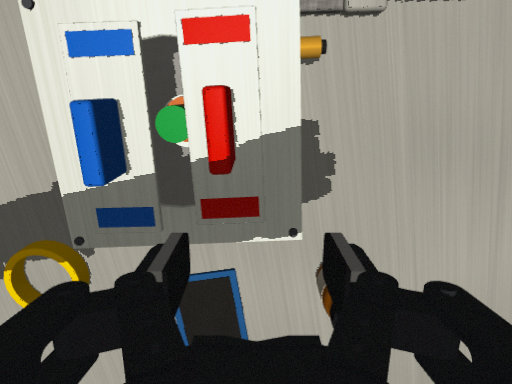

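The wrist view shows both plates, with the red bar at (218,130) and the blue bar at (98,140). The band positions agree with the top camera to within 2 mm.

Emit:
move_arm([
  [60,0.75,-0.45,0.3,-0.032],
  [60,0.75,-0.45,0.5,0],
  [60,0.72,-0.43,0.5,0],
  [60,0,0,0,0],
  [60,0,0,0,0],
])

```text
time: 6.5
ee_pos: [0.6284, -0.0456, 0.2649]
tcp_rot: [0.009, 0.754, 0.657, -0.019]
force: [0.4, -1.4, 0.1]
width: 0.702
```

```bash
python3 -c "
from h import *
togo(632.2,-31.4,83.1)"
```

```text
togo tool x 14.6 y 1.8 mm yaw now 82.16 spin -0.94 deg z 264.9 q7 -0.29
```

Emit:
move_arm([
  [60,0.4,0.05,0,-0.01],
  [60,0.3,0.05,0,0],
  [60,0,0,0,0],
  [60,0,0,0,0],
])

```text
time: 6.9
ee_pos: [0.634, -0.0362, 0.2661]
tcp_rot: [0.011, 0.75, 0.661, -0.019]
force: [-0.2, -0.0, -0.2]
width: 0.705
```

```bash
cat >> h.py <<'E'
def tilt():
    pos,q,y,s=st(); M=Rn.from_quat(np.r_[q[1:],q[0]]).as_matrix()
    print("tool z in world",M[:,2].round(4),"world down in tool xy",(M.T@[0,0,-1])[:2].round(4),"joints",s["joints"].round(3))
E
python3 -c "
from h import *
togo(632.2,-31.4,83.1);tilt();tilt();print(st()[3]['qvel'].round(3))"
```

```text
togo tool x 4.5 y -2.4 mm yaw now 82.74 spin -0.36 deg z 266.1 q7 -0.29
tool z in world [-0.0135 -0.0416 -0.999 ] world down in tool xy [0.043  0.0081] joints [ 0.293  0.557 -0.459  1.292  0.283  1.367 -0.295]
tool z in world [-0.0135 -0.0416 -0.999 ] world down in tool xy [0.043  0.0081] joints [ 0.293  0.557 -0.459  1.292  0.283  1.367 -0.295]
[-0.004  0.004 -0.003 -0.01  -0.002 -0.    -0.001]
```

Emit:
move_arm([
  [60,-1,0,0,0],
  [60,-1,0,0,0],
  [60,-1,0,0,0],
  [60,-1,0,0,0],
  [60,0,0,0,0],
  [60,0,0,0,0],
])

```text
time: 7.5
ee_pos: [0.6249, -0.1166, 0.2701]
tcp_rot: [0.011, 0.75, 0.662, -0.018]
force: [-0.3, 0.7, -0.0]
width: 0.7
```

```bash
python3 -c "
from h import *
togo(632.2,-31.4,83.1);tilt()"
```

```text
togo tool x 85.4 y -3.3 mm yaw now 82.87 spin -0.23 deg z 270.1 q7 -0.16
tool z in world [-0.0114 -0.0404 -0.9991] world down in tool xy [0.0415 0.0063] joints [ 0.414  0.55  -0.447  1.291  0.274  1.365 -0.159]
```

Emit:
move_arm([
  [60,0.25,0,0,0],
  [60,0.25,0,0,0],
  [60,0.25,0,0,0],
  [60,0.25,0,0,0],
  [60,0.25,0,0,0],
  [60,0.25,0,0,0],
  [60,0.25,0,0,0],
  [60,0.25,0,0,0],
  [60,0.25,0,0,0],
  [60,0.25,0,0,0],
  [60,0.25,0,0,0],
  [60,0.25,0,0,0],
  [60,0,0,0,0],
  [60,0,0,0,0],
])

```text
time: 8.9
ee_pos: [0.6332, -0.044, 0.2677]
tcp_rot: [0.01, 0.746, 0.665, -0.016]
force: [-0.2, 0.2, 0.7]
width: 0.706
```

```bash
python3 -c "
from h import *
togo(632.2,-31.4,83.1);tilt()"
```

```text
togo tool x 12.4 y -2.4 mm yaw now 83.44 spin 0.34 deg z 267.7 q7 -0.27
tool z in world [-0.0108 -0.0362 -0.9993] world down in tool xy [0.0372 0.0065] joints [ 0.31   0.554 -0.463  1.293  0.278  1.365 -0.267]
```

Emit:
move_arm([
  [60,0,-1,0,0],
  [60,0,-1,0,0],
  [60,0,-1,0,0],
  [60,0,-1,0,0],
  [60,0,0,0,0],
  [60,0,0,0,0],
])

```text
time: 9.5
ee_pos: [0.5517, -0.037, 0.2677]
tcp_rot: [0.011, 0.748, 0.664, -0.016]
force: [1.1, -0.9, -0.4]
width: 0.699
```

```bash
python3 -c "
from h import *
togo(632.2,-31.4,83.1);tilt()"
```

```text
togo tool x 15.1 y 79.3 mm yaw now 83.20 spin 0.10 deg z 267.7 q7 -0.27
tool z in world [-0.0096 -0.0379 -0.9992] world down in tool xy [0.0388 0.005 ] joints [ 0.377  0.386 -0.491  1.543  0.226  1.275 -0.271]
```

Emit:
move_arm([
  [60,0,1,0,0],
  [60,0,1,0,0],
  [60,0,1,0,0],
  [60,0,0.8,0,0],
  [60,0,0,0,0],
  [60,0,0,0,0],
])

```text
time: 10.1
ee_pos: [0.6342, -0.0489, 0.2665]
tcp_rot: [0.012, 0.749, 0.662, -0.015]
force: [-0.5, 0.8, -0.4]
width: 0.706
```

```bash
python3 -c "
from h import *
togo(632.2,-31.4,83.1);tilt()"
```

```text
togo tool x 17.2 y -4.1 mm yaw now 82.95 spin -0.15 deg z 266.5 q7 -0.27
tool z in world [-0.0063 -0.0385 -0.9992] world down in tool xy [0.039  0.0015] joints [ 0.317  0.555 -0.462  1.295  0.281  1.358 -0.27 ]
```

```bash
cat >> h.py <<'E'
def go(gx,gy,gz,yaw=None,off=(0,0)):
    """target of grasp point (mm, world); off: object centre minus grasp point in the tool's xy (mm)"""
    pos,q,y,s=st(); M=Rn.from_quat(np.r_[q[1:],q[0]]).as_matrix(); g=pos*1000+54*M[:,2]
    yt=y if yaw is None else y+((yaw-y+90)%180-90); a=np.radians(yt)
    t=np.array([gx,gy])-off[0]*np.array([np.cos(a),np.sin(a)])-off[1]*np.array([np.sin(a),-np.cos(a)])
    d=M.T@(np.r_[t,gz]-g)
    print("grasp",g.round(1),"yaw %.2f"%y,"| units: shift",(d/20).round(2),"spin %.3f"%(-(yt-y)/90),"| tilt",(M.T@[0,0,-1])[:2].round(3),"q7 %.2f"%s["joints"][6],"t %.2f"%s["time"],"w %.3f"%s["width"],"F",s["force"].round(1))
E
python3 -c "
from h import *
go(632.2,-31.4,160,83.1)"
```

```text
grasp [633.8 -51.  212.6] yaw 82.95 | units: shift [ 1.06 -0.2   2.59] spin -0.002 | tilt [0.039 0.002] q7 -0.27 t 10.10 w 0.706 F [-0.5  0.8 -0.4]
```

Emit:
move_arm([
  [60,0.5,-0.1,0.8,0],
  [60,0.4,-0.07,0.8,0],
  [60,0,0,0.6,0],
  [60,0,0,0,0],
  [60,0,0,0,0],
])

```text
time: 10.6
ee_pos: [0.6319, -0.0333, 0.2214]
tcp_rot: [0.013, 0.75, 0.662, -0.015]
force: [-0.3, -0.1, 0.3]
width: 0.702
```

```bash
python3 -c "
from h import *
go(632.2,-31.4,118,83.1)"
```

```text
grasp [631.6 -35.4 167.4] yaw 82.85 | units: shift [0.3  0.01 2.46] spin -0.003 | tilt [0.04  0.001] q7 -0.32 t 10.60 w 0.702 F [-0.3 -0.1  0.3]
```

Emit:
move_arm([
  [60,0.25,0.02,0.6,0],
  [60,0.08,0,0.6,0],
  [60,0.02,0,0.6,0],
  [60,0.02,0,0.5,0],
  [60,0,0,0,0],
  [60,0,0,0,0],
])

```text
time: 11.2
ee_pos: [0.6334, -0.0288, 0.172]
tcp_rot: [0.014, 0.75, 0.661, -0.015]
force: [0.2, 0.1, -0.1]
width: 0.7
```

```bash
python3 -c "
from h import *
go(632.2,-31.4,118,83.1)"
```

```text
grasp [633.2 -31.  118. ] yaw 82.74 | units: shift [-0.03 -0.05  0.  ] spin -0.004 | tilt [ 0.041 -0.001] q7 -0.35 t 11.20 w 0.700 F [ 0.2  0.1 -0.1]
```

Good alignment. Close the jaws.

Emit:
move_arm([
  [0,-0.03,-0.04,0,0],
  [0,0,0,0,0],
  [0,0,0,0,0],
  [0,0,0,0,0],
  [0,0,0,0,0],
  [0,0,0,0,0],
  [0,0,0,0,0],
])

```text
time: 11.9
ee_pos: [0.6329, -0.0295, 0.173]
tcp_rot: [0.014, 0.75, 0.661, -0.015]
force: [0.0, 0.7, 0.1]
width: 0.177
```

```bash
python3 -c "
from h import *
go(632.2,-31.4,118,83.1)"
```

```text
grasp [632.7 -31.7 119.1] yaw 82.72 | units: shift [ 0.01 -0.03  0.05] spin -0.004 | tilt [ 0.041 -0.003] q7 -0.35 t 11.90 w 0.177 F [0.  0.7 0.1]
```

Emit:
move_arm([
  [0,0,0,-0.2,0],
  [0,0,0,-0.5,0],
  [0,0,0,-0.8,0],
  [0,0,0,-0.8,0],
  [0,0,0,-0.8,0],
  [0,0,0,-0.6,0],
  [0,0,0,-0.2,0],
  [0,0,0,0,0],
])

```text
time: 12.7
ee_pos: [0.6312, -0.0261, 0.2533]
tcp_rot: [0.012, 0.75, 0.661, -0.017]
force: [-0.3, -0.2, -3.5]
width: 0.182
```

```bash
python3 -c "
from h import *
go(441,304.4,195,93.2)"
```

```text
grasp [630.7 -28.3 199.3] yaw 82.76 | units: shift [ 15.3  -11.51  -0.37] spin -0.116 | tilt [0.041 0.004] q7 -0.32 t 12.70 w 0.182 F [-0.3 -0.2 -3.5]
```

Emit:
move_arm([
  [0,0.3,-0.2,0,0],
  [0,0.6,-0.45,0,-0.006],
  [0,0.8,-0.6,0,-0.007],
  [0,0.8,-0.6,0,-0.007],
  [0,0.8,-0.6,0,-0.007],
  [0,0.8,-0.6,0,-0.007],
  [0,0.8,-0.6,0,-0.007],
  [0,0.8,-0.6,0,-0.007],
  [0,0.8,-0.6,0,-0.007],
  [0,0.8,-0.6,0,-0.007],
  [0,0.8,-0.6,0,-0.007],
  [0,0.8,-0.6,0,-0.007],
  [0,0.8,-0.6,0,-0.007],
  [0,0.8,-0.6,0,-0.007],
  [0,0.8,-0.6,0,-0.007],
  [0,0.6,-0.5,0,-0.007],
  [0,0.4,-0.3,0,0],
  [0,0.2,-0.1,0,0],
  [0,0,0,0,0],
])

```text
time: 14.6
ee_pos: [0.4333, 0.2547, 0.2397]
tcp_rot: [0.005, 0.686, 0.727, -0.022]
force: [0.3, 0.1, -3.5]
width: 0.179
```

```bash
python3 -c "
from h import *
go(441,304.4,130,93.2)"
```

```text
grasp [432.1 252.5 185.7] yaw 93.34 | units: shift [2.67 0.66 2.67] spin 0.002 | tilt [0.038 0.024] q7 -0.72 t 14.60 w 0.179 F [ 0.3  0.1 -3.5]
```

Emit:
move_arm([
  [0,0.6,0.2,0.5,0],
  [0,0.7,0.2,0.6,0],
  [0,0.6,0.15,0.6,0],
  [0,0.4,0.1,0.5,0],
  [0,0.1,0,0.3,0],
  [0,0,0,0,0],
  [0,0,0,0,0],
])

```text
time: 15.3
ee_pos: [0.4484, 0.3001, 0.1815]
tcp_rot: [0.007, 0.69, 0.723, -0.023]
force: [0.2, 0.1, -2.6]
width: 0.179
```

```bash
python3 - <<'E'
from h import *
go(441,304.4,60,93.2)
p=env.snapshot("top"); g=st()[0][2]*1000-54-34; print("underside est",g)
for a,px,ce in comps(colmask(p["image"],"red"),20): print("red",a,ce.round(),"@plate top",(plane(p,px,(g+6)/1000)*1000).mean(0).round(1),"@mat",(plane(p,px,.004)*1000).mean(0).round(1))
cv2.imwrite("pics/t2.png",cv2.resize(p["image"][190:330,40:240,::-1],(800,560)))
E
```

```text
grasp [447.2 297.8 127.6] yaw 92.67 | units: shift [ 0.48 -0.22  3.37] spin -0.006 | tilt [0.041 0.023] q7 -0.85 t 15.30 w 0.179 F [ 0.2  0.1 -2.6]
underside est 93.55900415280391
red 142 [153. 245.] @plate top [452.8 228.3] @mat [453.5 254.7]
red 126 [117. 246.] @plate top [449.6 302.8] @mat [449.9 338.3]
red 24 [144. 267.] @plate top [409.2 243.9] @mat [404.5 272.1]
red 75 [121. 267.] @plate top [406.8 289.7] @mat [401.8 323.6]
```

View pics/t2.png

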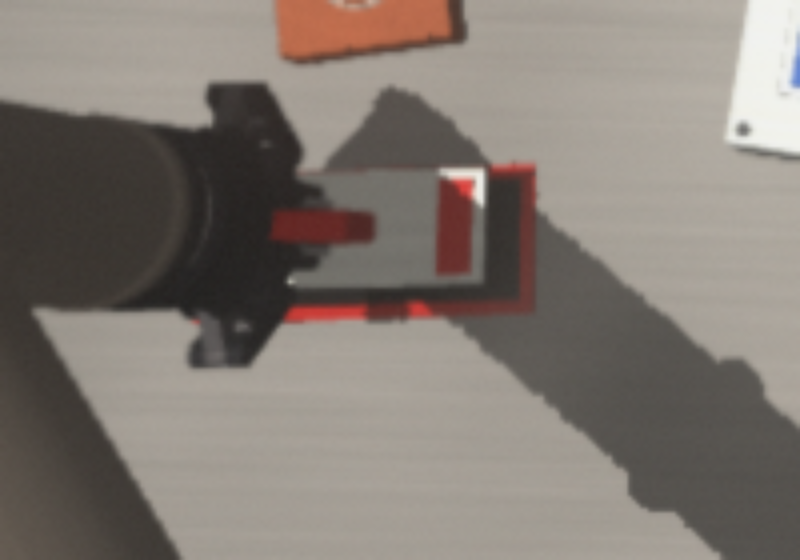

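The crop shows the red plate held over the red mat, roughly centred and slightly high in the picture. That matches the computed offset.

Emit:
move_arm([
  [0,0.2,-0.1,0.4,-0.006],
  [0,0.2,-0.1,0.7,0],
  [0,0.15,-0.05,0.7,0],
  [0,0.05,0,0.7,0],
  [0,0,0,0.6,0],
  [0,0,0,0.3,0],
  [0,0,0,0,0],
  [0,0,0,0,0],
])

```text
time: 16.15
ee_pos: [0.4405, 0.3086, 0.1075]
tcp_rot: [0.007, 0.687, 0.726, -0.023]
force: [0.4, 0.3, -2.5]
width: 0.179
```

```bash
python3 -c "
from h import *
go(441,304.4,38,93.2)"
```

```text
grasp [439.3 306.3  53.5] yaw 93.18 | units: shift [-0.06  0.1   0.78] spin -0.000 | tilt [0.042 0.023] q7 -0.92 t 16.15 w 0.179 F [ 0.4  0.3 -2.5]
```

Emit:
move_arm([
  [0,-0.06,0.1,0.15,0],
  [0,-0.05,0.03,0.2,0],
  [0,0,0,0.2,0],
  [0,0,0,0.1,0],
  [0,0,0,0,0],
  [0,0,0,0,0],
])

```text
time: 16.75
ee_pos: [0.4447, 0.3063, 0.0952]
tcp_rot: [0.008, 0.688, 0.726, -0.021]
force: [0.9, -0.1, -3.4]
width: 0.177
```

```bash
python3 -c "
from h import *
go(441,304.4,38,93.2)"
```

```text
grasp [443.8 304.1  41.3] yaw 93.11 | units: shift [ 0.03 -0.14  0.16] spin -0.001 | tilt [0.04  0.019] q7 -0.92 t 16.75 w 0.177 F [ 0.9 -0.1 -3.4]
```

Emit:
move_arm([
  [0,0.02,-0.09,0.05,0],
  [0,0,0,0.05,0],
  [0,0,0,0.05,0],
  [0,0,0,0.0,0],
  [0,0,0,0,0],
])

```text
time: 17.25
ee_pos: [0.4428, 0.3069, 0.0926]
tcp_rot: [0.008, 0.688, 0.726, -0.02]
force: [0.4, 0.7, -3.2]
width: 0.173
```

```bash
python3 -c "
from h import *
go(441,304.4,38,93.2)"
```

```text
grasp [441.9 304.7  38.7] yaw 93.13 | units: shift [-0.01 -0.05  0.03] spin -0.001 | tilt [0.04  0.018] q7 -0.92 t 17.25 w 0.173 F [ 0.4  0.7 -3.2]
```

Emit:
move_arm([
  [0,0,-0.02,0.04,0],
  [0,0,0,0,0],
  [30,0,0,0,0],
  [45,0,0,0,0],
  [45,0,0,0,0],
  [45,0,0,0,0],
])

```text
time: 17.85
ee_pos: [0.4438, 0.3083, 0.0939]
tcp_rot: [0.008, 0.688, 0.726, -0.018]
force: [0.7, -0.7, -0.1]
width: 0.53
```

```bash
python3 -c "
from h import *
go(441,304.4,210,93.2)"
```

```text
grasp [443.1 306.3  39.9] yaw 93.12 | units: shift [-0.4  -0.23 -8.49] spin -0.001 | tilt [0.037 0.014] q7 -0.93 t 17.85 w 0.530 F [ 0.7 -0.7 -0.1]
```

Emit:
move_arm([
  [45,0,0,-0.4,0],
  [45,0,0,-0.8,0],
  [45,0,0,-0.9,0],
  [45,0,0,-0.9,0],
  [45,-0.3,0.1,-0.9,0],
  [45,-0.6,0.15,-0.9,0.01],
  [45,-0.8,0.2,-0.9,0.01],
  [45,-0.8,0.2,-0.6,0.01],
  [45,-0.8,0.2,-0.3,0.01],
  [45,-0.8,0.2,0,0.01],
  [45,-0.8,0.2,0,0.01],
  [45,-0.8,0.2,0,0.01],
  [45,-0.8,0.2,0,0.01],
  [45,-0.8,0.2,0,0.01],
  [45,-0.8,0.2,0,0.01],
  [45,-0.8,0.2,0,0.01],
  [45,-0.8,0.2,0,0.01],
  [45,-0.5,0.15,0,0],
  [45,-0.2,0.05,0,0],
  [45,0,0,0,0],
])

```text
time: 19.85
ee_pos: [0.4911, 0.0917, 0.2423]
tcp_rot: [0.009, 0.756, 0.655, -0.015]
force: [0.1, -0.4, 0.5]
width: 0.524
```

```bash
python3 - <<'E'
from h import *
go(542.3,-25.2,180,82)
p=env.snapshot("top")
for a,px,ce in comps(colmask(p["image"],"red"),20): print("red",a,ce.round(),"@plate top",(plane(p,px,.010)*1000).mean(0).round(1),rect(px,p,.004) if a>200 else "")
cv2.imwrite("pics/t3.png",cv2.resize(p["image"][150:330,40:280,::-1],(800,600)))
E
```

```text
grasp [490.5  89.9 188.4] yaw 81.81 | units: shift [-5.31  3.39  0.58] spin -0.002 | tilt [0.035 0.007] q7 -0.54 t 19.85 w 0.524 F [ 0.1 -0.4  0.5]
red 223 [ 98. 255.] @plate top [428.1 378.3] (array([437.2, 366.8]), array([68.4, 84.9]), 5.4)
red 134 [ 99. 251.] @plate top [439.1 375.1]
```

View pics/t3.png

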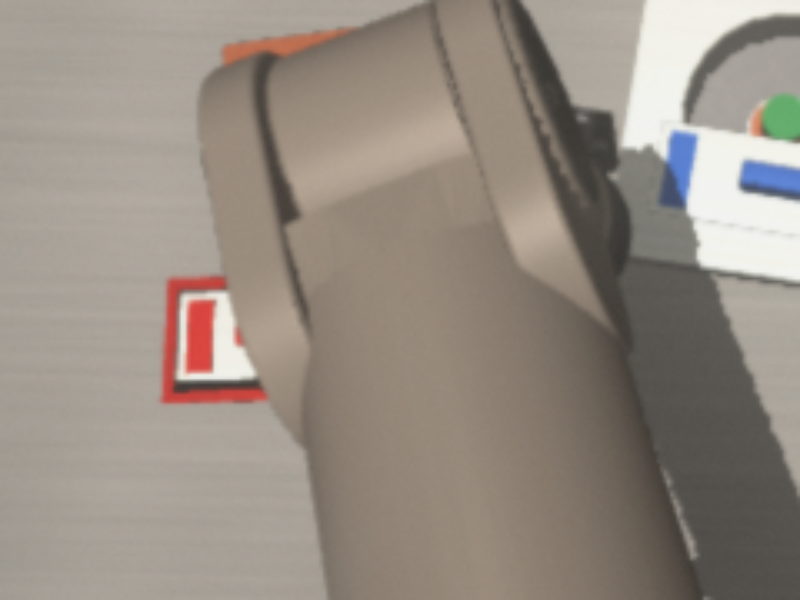

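Emit:
move_arm([
  [45,-0.5,0.3,0,0],
  [45,-0.8,0.5,0,0],
  [45,-0.8,0.55,0,0],
  [45,-0.8,0.55,0,0],
  [45,-0.8,0.5,0,0],
  [45,-0.6,0.4,0.1,0],
  [45,-0.3,0.2,0.1,0],
  [45,-0.1,0.1,0,0],
  [45,0,0,0,0],
  [45,0,0,0,0],
])

```text
time: 20.9
ee_pos: [0.5422, -0.0083, 0.2406]
tcp_rot: [0.007, 0.751, 0.661, -0.014]
force: [0.4, -0.1, -0.2]
width: 0.524
```

```bash
python3 wl.py w4 blue,green .091 0 0 82; python3 -c "
from h import *
go(542.3,-25.2,160,82)
p=env.snapshot('top')
for a,px,ce in comps(colmask(p['image'],'red'),20): print('red',a,ce.round(),'@plate top',(plane(p,px,.010)*1000).mean(0).round(1),rect(px,p,.004) if a>200 else '')"
```

```text
blue 2230 [262. 113.] mean [551.6  43.7] rect [551.5  43.6] [17.9 49.6]
blue 2875 [261. 231.] mean [540.6 -38.2] rect [540.4 -39.7] [85.9 18.9]
blue 1302 [258. 302.] mean [531.8 -94.7] rect [531.9 -95.1] [17.7 49.7]
green 1305 [326. 202.] mean [587.9 -20.8] rect [587.9 -21.2] [28.1 28.4]
togo tool x -60.6 y -538.9 mm yaw now 82.73 spin 0.73 deg z 240.7 q7 -0.33
grasp [541.7  -9.7 186.7] yaw 82.73 | units: shift [-0.72  0.14  1.36] spin 0.008 | tilt [0.031 0.007] q7 -0.33 t 20.95 w 0.528 F [-0.   0.6 -0.4]
red 649 [131. 251.] @plate top [440.3 302.8] (array([441.1, 304.4]), array([ 83.8, 192.5]), 93.2)
red 126 [161. 248.] @plate top [447.6 235.2] 
red 131 [ 99. 251.] @plate top [439.1 375. ] 
red 151 [124. 249.] @plate top [443.  320.4]
```

Red is parked 2.3 mm and 0.3° off the mat's middle, which is good enough. Next I descend on blue.

Emit:
move_arm([
  [45,-0.3,0.05,0.4,0.008],
  [45,-0.25,0.05,0.6,0],
  [45,-0.05,0,0.6,0],
  [45,0,0,0.6,0],
  [45,0,0,0.3,0],
  [45,0,0,0,0],
  [45,0,0,0,0],
])

```text
time: 21.7
ee_pos: [0.5404, -0.0218, 0.1852]
tcp_rot: [0.006, 0.754, 0.656, -0.015]
force: [0.6, 0.3, 0.5]
width: 0.53
```

```bash
python3 -c "
from h import *
go(542.1,-25.3,118,82)"
```

```text
grasp [539.7 -23.4 131.2] yaw 82.08 | units: shift [-0.06  0.14  0.66] spin 0.001 | tilt [0.031 0.01 ] q7 -0.34 t 21.70 w 0.530 F [0.6 0.3 0.5]
```

Emit:
move_arm([
  [45,-0.05,0.1,0.25,0],
  [45,0,0.02,0.25,0],
  [45,0,0,0.1,0],
  [45,0,0,0,0],
  [0,0,0,0,0],
  [0,0,0,0,0],
  [0,0,0,0,0],
  [0,0,0,0,0],
  [0,0,0,0,0],
  [0,0,0,0,0],
])

```text
time: 22.7
ee_pos: [0.5436, -0.0231, 0.1737]
tcp_rot: [0.007, 0.754, 0.657, -0.014]
force: [-0.3, 0.8, 0.2]
width: 0.18
```

```bash
python3 -c "
from h import *
go(542.1,-25.3,118,82)"
```

```text
grasp [543.  -24.7 119.7] yaw 82.10 | units: shift [-0.03 -0.04  0.09] spin 0.001 | tilt [0.03  0.007] q7 -0.35 t 22.70 w 0.180 F [-0.3  0.8  0.2]
```

Emit:
move_arm([
  [0,0,0,-0.2,0],
  [0,0,0,-0.5,0],
  [0,0,0,-0.8,0],
  [0,0,0,-0.8,0],
  [0,0,0,-0.8,0],
  [0,-0.3,0.05,-0.5,0],
  [0,-0.6,0.1,-0.2,0],
  [0,-0.8,0.15,0,-0.006],
  [0,-0.8,0.15,0,-0.006],
  [0,-0.8,0.15,0,-0.006],
  [0,-0.8,0.15,0,-0.006],
  [0,-0.8,0.15,0,-0.006],
  [0,-0.8,0.15,0,-0.006],
  [0,-0.8,0.15,0,-0.006],
  [0,-0.8,0.15,0,-0.006],
  [0,-0.8,0.15,0,-0.006],
  [0,-0.8,0.15,0,-0.006],
  [0,-0.5,0.1,0,-0.006],
  [0,-0.2,0,0,0],
  [0,0,0,0,0],
])

```text
time: 24.7
ee_pos: [0.551, -0.2404, 0.2511]
tcp_rot: [-0.001, 0.722, 0.692, -0.025]
force: [0.6, 0.0, -2.8]
width: 0.179
```

```bash
python3 -c "
from h import *
go(556.5,-304.7,130,88.6)"
```

```text
grasp [ 549.  -242.2  197.2] yaw 87.58 | units: shift [-2.99  0.63  3.44] spin -0.011 | tilt [0.035 0.035] q7 0.16 t 24.70 w 0.179 F [ 0.6  0.  -2.8]
```

Emit:
move_arm([
  [0,-0.5,0.1,0.3,-0.006],
  [0,-0.7,0.15,0.6,-0.005],
  [0,-0.7,0.15,0.7,0],
  [0,-0.5,0.1,0.7,0],
  [0,-0.3,0,0.7,0],
  [0,-0.05,0,0.5,0],
  [0,0,0,0.2,0],
  [0,0,0,0,0],
  [0,0,0,0,0],
])

```text
time: 25.6
ee_pos: [0.5561, -0.3, 0.1688]
tcp_rot: [-0.004, 0.714, 0.7, -0.025]
force: [-0.2, -0.1, -2.9]
width: 0.182
```

```bash
python3 -c "
from h import *
go(556.5,-304.7,60,88.6)"
```

```text
grasp [ 553.8 -301.5  114.9] yaw 88.86 | units: shift [-0.08  0.25  2.74] spin 0.003 | tilt [0.03  0.041] q7 0.24 t 25.60 w 0.182 F [-0.2 -0.1 -2.9]
```

Emit:
move_arm([
  [0,-0.06,0.1,0.4,0.002],
  [0,0,0.1,0.6,0],
  [0,0,0.04,0.7,0],
  [0,0,0,0.6,0],
  [0,0,0,0.4,0],
  [0,0,0,0.1,0],
  [0,0,0,0,0],
  [0,0,0,0,0],
])

```text
time: 26.4
ee_pos: [0.56, -0.3014, 0.1088]
tcp_rot: [-0.004, 0.714, 0.699, -0.024]
force: [-0.3, 0.6, -3.1]
width: 0.178
```

```bash
python3 -c "
from h import *
go(557,-304.3,38.7,88.6)"
```

```text
grasp [ 557.9 -302.9   54.8] yaw 88.82 | units: shift [-0.05 -0.01  0.81] spin 0.002 | tilt [0.029 0.039] q7 0.21 t 26.40 w 0.178 F [-0.3  0.6 -3.1]
```

Emit:
move_arm([
  [0,-0.04,-0.02,0.2,0.002],
  [0,0,0,0.25,0],
  [0,0,0,0.2,0],
  [0,0,0,0.05,0],
  [0,0,0,0,0],
  [0,0,0,0,0],
])

```text
time: 27.0
ee_pos: [0.5599, -0.3033, 0.0953]
tcp_rot: [-0.002, 0.716, 0.698, -0.024]
force: [-0.3, 0.6, -3.6]
width: 0.175
```

```bash
python3 -c "
from h import *
go(557,-304.3,38.7,88.6)"
```

```text
grasp [ 557.9 -304.9   41.3] yaw 88.59 | units: shift [ 0.04 -0.04  0.13] spin -0.000 | tilt [0.031 0.036] q7 0.21 t 27.00 w 0.175 F [-0.3  0.6 -3.6]
```

Emit:
move_arm([
  [0,0.02,-0.03,0.07,0],
  [0,0,0,0.06,0],
  [0,0,0,0,0],
  [0,0,0,0,0],
  [30,0,0,0,0],
  [50,0,0,0,0],
  [50,0,0,0,0],
  [50,0,0,-0.3,0],
  [50,0,0,-0.7,0],
  [50,0,0,-0.8,0],
  [50,0,0,-0.8,0],
  [50,0,0,-0.8,0],
  [50,0,0,-0.8,0],
  [50,0.3,0,-0.8,0],
  [50,0.6,0,-0.8,0],
  [50,0.8,0,-0.8,0],
  [50,0.8,0,-0.4,0],
  [50,0.8,0,0,0],
  [50,0.4,0,0,0],
  [50,0,0,0,0],
])

```text
time: 29.0
ee_pos: [0.5702, -0.2158, 0.2504]
tcp_rot: [0.006, 0.714, 0.7, -0.02]
force: [0.5, 0.8, -0.2]
width: 0.584
```

```bash
cat > tp.py <<'E'
from h import *
p=env.snapshot("top"); im=p["image"]; h=cv2.cvtColor(im,cv2.COLOR_RGB2HSV)
M={"red":colmask(im,"red"),"blue":(h[...,0]>100)&(h[...,0]<130)&(h[...,1]>90),"green":colmask(im,"green")}
for c,m in M.items():
    for a,px,ce in comps(m,20): print(c,a,ce.round(),*[f"@{z}: {(plane(p,px,z)*1000).mean(0).round(1)}" for z in (.010,.081,.086,.091)],rect(px,p,.004) if a>300 else "")
E
python3 tp.py; python3 -c "
from h import *
go(588,-22,130)"
```

```text
red 650 [131. 251.] @0.01: [440.3 302.6] @0.081: [440.8 279. ] @0.086: [440.9 277.3] @0.091: [440.9 275.6] (array([441.2, 304.4]), array([ 83.9, 192.5]), 93.18)
red 126 [161. 248.] @0.01: [447.6 235.2] @0.081: [447.6 217.1] @0.086: [447.6 215.8] @0.091: [447.6 214.5] 
red 134 [ 99. 251.] @0.01: [439.1 375.1] @0.081: [439.8 345.6] @0.086: [439.8 343.5] @0.091: [439.9 341.4] 
red 151 [124. 249.] @0.01: [443.  320.4] @0.081: [443.3 295.3] @0.086: [443.3 293.5] @0.091: [443.3 291.8] 
blue 328 [413. 217.] @0.01: [ 535.4 -351.2] @0.081: [ 528.2 -321.5] @0.086: [ 527.7 -319.4] @0.091: [ 527.2 -317.4] (array([ 556. , -328.4]), array([ 83.8, 144.7]), 88.47)
blue 118 [363. 205.] @0.01: [ 559.8 -234.5] @0.081: [ 550.6 -214.3] @0.086: [ 550.  -212.9] @0.091: [ 549.3 -211.5] 
blue 139 [423. 209.] @0.01: [ 556.  -374.7] @0.081: [ 547.2 -343.1] @0.086: [ 546.5 -340.9] @0.091: [ 545.9 -338.7] 
blue 77 [406. 206.] @0.01: [ 562.1 -336.3] @0.081: [ 552.7 -307.9] @0.086: [ 552.  -305.9] @0.091: [ 551.4 -303.9] 
grasp [ 569.  -218.4  196.2] yaw 88.81 | units: shift [9.95 0.81 2.93] spin -0.000 | tilt [0.036 0.02 ] q7 0.13 t 29.05 w 0.585 F [0.3 0.1 0.4]
```

Emit:
move_arm([
  [60,0.4,0,0,0],
  [60,0.8,0.1,0,0],
  [60,0.8,0.1,0,0],
  [60,0.8,0.1,0,0],
  [60,0.8,0.1,0,0],
  [60,0.8,0.1,0,0],
  [60,0.8,0.1,0,0],
  [60,0.8,0.1,0,0],
  [60,0.5,0.1,0,0],
  [60,0.2,0,0,0],
  [60,0,0,0,0],
  [60,0,0,0,0],
])

```text
time: 30.25
ee_pos: [0.5884, -0.0702, 0.2395]
tcp_rot: [0.001, 0.714, 0.7, -0.022]
force: [0.4, -0.1, 0.5]
width: 0.704
```

```bash
python3 wl.py w5 green .081 588 -22 88; python3 tp.py | grep -a green; python3 - <<'E'
from h import *
pos,q,y,s=st(); p=env.snapshot("wrist")
for t,z in [("part",.025),("stand",0)]:
    for r in env.pinpoint(t,p)[:1]: print(t,r, plane(p,r["position"],z,(pos,q))*1000)
go(588,-22,130)
E
```

```text
green 1614 [263. 123.] mean [589.7 -24.7] rect [589.8 -24.8] [29.6 28.8]
togo tool x 48.4 y -1.4 mm yaw now 88.84 spin 0.84 deg z 239.5 q7 -0.13
part {'position': [266.1, 117.6], 'score': 0.67} [[591.54442637 -26.64813874]]
grasp [586.8 -72.5 185.7] yaw 88.80 | units: shift [2.62 0.08 2.7 ] spin -0.000 | tilt [0.033 0.028] q7 -0.13 t 30.50 w 0.700 F [-0.6  0.2  0.2]
```

View pics/w5.png

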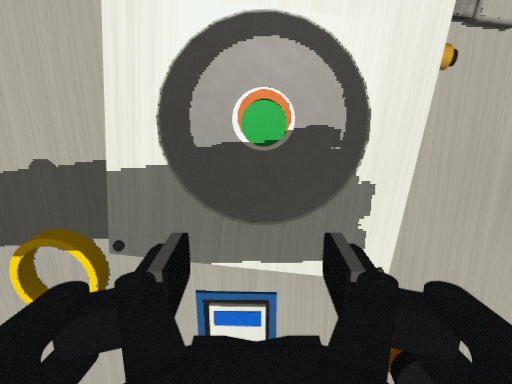

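The wrist view shows the open port with the part's green top at (263,123), centred around (590,-25) mm.

Emit:
move_arm([
  [60,0.4,0.05,0.3,0],
  [60,0.6,0.1,0.5,0],
  [60,0.6,0.05,0.6,0],
  [60,0.4,0,0.6,0],
  [60,0.1,0,0.4,0],
  [60,0,0,0.1,0],
  [60,0,0,0,0],
])

```text
time: 31.2
ee_pos: [0.5909, -0.0261, 0.1816]
tcp_rot: [-0.0, 0.714, 0.7, -0.023]
force: [-0.3, -0.3, -0.5]
width: 0.703
```

```bash
python3 wl.py "" green .081 590 -25 88; python3 -c "
from h import *
go(590,-25,62)"
```

```text
green 2331 [260. 217.] mean [589.7 -24.7] rect [589.5 -25.2] [30.2 29.9]
togo tool x 1.2 y -0.9 mm yaw now 88.87 spin 0.87 deg z 181.8 q7 -0.23
grasp [589.2 -27.9 127.8] yaw 88.87 | units: shift [0.25 0.14 3.28] spin -0.000 | tilt [0.032 0.032] q7 -0.23 t 31.25 w 0.699 F [-0.1  0.1  0.2]
```

Emit:
move_arm([
  [60,0.15,0.08,0.4,0],
  [60,0.08,0.04,0.7,0],
  [60,0,0,0.7,0],
  [60,0,0,0.7,0],
  [60,0,0,0.5,0],
  [60,0,0,0.15,0],
  [60,0,0,0,0],
])

```text
time: 31.95
ee_pos: [0.5917, -0.0259, 0.113]
tcp_rot: [0.0, 0.715, 0.698, -0.023]
force: [-0.4, 0.4, 0.7]
width: 0.701
```

```bash
python3 -c "
from h import *
go(589.8,-25,62)"
```

```text
grasp [589.9 -27.6  59. ] yaw 88.66 | units: shift [ 0.13 -0.01 -0.15] spin -0.000 | tilt [0.033 0.032] q7 -0.27 t 31.95 w 0.701 F [-0.4  0.4  0.7]
```

Emit:
move_arm([
  [60,0.1,0,-0.1,0],
  [0,0,0,0,0],
  [0,0,0,0,0],
  [0,0,0,0,0],
  [0,0,0,0,0],
  [0,0,0,0,0],
])

```text
time: 32.55
ee_pos: [0.5926, -0.0235, 0.1165]
tcp_rot: [0.001, 0.715, 0.698, -0.022]
force: [0.4, 0.0, -1.6]
width: 0.334
```

```bash
python3 -c "
from h import *
go(589.8,-25,62)"
```

```text
grasp [591.  -25.2  62.6] yaw 88.66 | units: shift [ 0.01 -0.06  0.03] spin -0.000 | tilt [0.033 0.029] q7 -0.27 t 32.55 w 0.334 F [ 0.4  0.  -1.6]
```

Emit:
move_arm([
  [0,0,0,-0.2,0],
  [0,0,0,-0.5,0],
  [0,0,0,-0.8,0],
  [0,0,0,-0.8,0],
  [0,0,0,-0.8,0],
  [0,0,0,-0.8,0],
  [0,0,0,-0.6,0],
  [0,0,0,-0.2,0],
  [0,0,0,0,0],
])

```text
time: 33.45
ee_pos: [0.5952, -0.02, 0.2173]
tcp_rot: [0.001, 0.715, 0.699, -0.022]
force: [-0.5, -0.2, -2.3]
width: 0.334
```

```bash
python3 -c "
from h import *
go(601,315,170)"
```

```text
grasp [593.6 -21.7 163.4] yaw 88.68 | units: shift [16.82 -0.04 -0.88] spin -0.000 | tilt [0.033 0.029] q7 -0.23 t 33.45 w 0.334 F [-0.5 -0.2 -2.3]
```

Emit:
move_arm([
  [0,0.3,0,-0.3,0],
  [0,0.6,0,-0.5,0],
  [0,0.8,0,-0.3,0],
  [0,0.8,0,0,0],
  [0,0.8,0,0,0],
  [0,0.8,0,0,0],
  [0,0.8,0,0,0],
  [0,0.8,0,0,0],
  [0,0.8,0,0,0],
  [0,0.8,0,0,0],
  [0,0.8,0,0,0],
  [0,0.8,0,0,0],
  [0,0.8,0,0,0],
  [0,0.8,0,0,0],
  [0,0.6,0,0,0],
  [0,0.4,0,0,0],
  [0,0.2,0,0,0],
  [0,0,0,0,0],
])

```text
time: 35.25
ee_pos: [0.5984, 0.2395, 0.2288]
tcp_rot: [-0.002, 0.713, 0.701, -0.024]
force: [-0.1, 0.5, -1.4]
width: 0.333
```

```bash
python3 - <<'E'
from h import *
go(601,315,110)
pos,q,y,s=st(); p=env.snapshot("wrist"); t=(pos,q)
cv2.imwrite("pics/w6.png",p["image"][:,:,::-1])
for r in env.silhouettes("stand",p)[:1]:
    h=cv2.cvtColor(p["image"],cv2.COLOR_RGB2HSV); m=cv2.dilate(r["mask"].astype(np.uint8),np.ones((5,5)))>0
    k=m&(h[...,1]<100)&(h[...,2]>120)
    for a,px,ce in comps(k,40): print(a,ce.round(),rect(px,p,.03,t))
E
```

```text
grasp [596.3 237.9 174.9] yaw 89.01 | units: shift [3.96 0.28 3.12] spin -0.000 | tilt [0.031 0.037] q7 -0.63 t 35.25 w 0.333 F [-0.1  0.5 -1.4]
693 [220.  66.] (array([587.8, 312. ]), array([ 79.6, 102.8]), 98.67)
319 [331.  74.] (array([649. , 318.8]), array([12.5, 96.7]), 92.19)
779 [265.  77.] (array([599.2, 313.8]), array([51.3, 51.8]), 178.7)
```

View pics/w6.png

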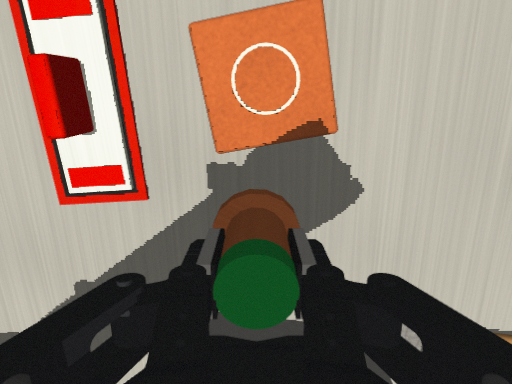

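The wrist view shows the part held by its stem, and the stand's ring at (265,77), around (599,314) mm. That is within 2 mm of the top camera's result.

Emit:
move_arm([
  [0,0.4,0.05,0,0],
  [0,0.7,0.05,0.2,0],
  [0,0.8,0.05,0.4,0],
  [0,0.8,0.05,0.5,0],
  [0,0.6,0.05,0.6,0],
  [0,0.3,0,0.6,0],
  [0,0.1,0,0.4,0],
  [0,0,0,0.2,0],
  [0,0,0,0,0],
  [0,0,0,0,0],
])

```text
time: 36.35
ee_pos: [0.6029, 0.3145, 0.1598]
tcp_rot: [-0.002, 0.714, 0.699, -0.027]
force: [0.1, 0.6, -1.8]
width: 0.341
```

```bash
python3 -c "
from h import *
go(601,314.5,80)"
```

```text
grasp [600.6 312.6 105.9] yaw 88.82 | units: shift [0.14 0.07 1.29] spin -0.000 | tilt [0.035 0.04 ] q7 -0.75 t 36.35 w 0.341 F [ 0.1  0.6 -1.8]
```

Emit:
move_arm([
  [0,0.08,0.03,0.4,0],
  [0,0,0,0.5,0],
  [0,0,0,0.4,0],
  [0,0,0,0.1,0],
  [0,0,0,0,0],
  [0,0,0,0,0],
])

```text
time: 36.95
ee_pos: [0.604, 0.3128, 0.1307]
tcp_rot: [-0.001, 0.716, 0.698, -0.026]
force: [0.5, 0.1, -2.6]
width: 0.336
```

```bash
python3 -c "
from h import *
go(601,314.5,67.6)"
```

```text
grasp [601.9 310.9  76.8] yaw 88.60 | units: shift [ 0.19 -0.03  0.45] spin -0.000 | tilt [0.036 0.038] q7 -0.76 t 36.95 w 0.336 F [ 0.5  0.1 -2.6]
```

Emit:
move_arm([
  [0,0.15,-0.02,0.15,0],
  [0,0.03,0,0.15,0],
  [0,0,0,0.1,0],
  [0,0,0,0,0],
  [0,0,0,0,0],
])

```text
time: 37.45
ee_pos: [0.6036, 0.3172, 0.1228]
tcp_rot: [-0.001, 0.716, 0.698, -0.025]
force: [-0.6, 0.4, -2.3]
width: 0.337
```

```bash
python3 -c "
from h import *
go(601,314.5,67.6)"
```

```text
grasp [601.6 315.4  68.9] yaw 88.63 | units: shift [-0.04 -0.03  0.07] spin -0.000 | tilt [0.035 0.036] q7 -0.76 t 37.45 w 0.337 F [-0.6  0.4 -2.3]
```

Emit:
move_arm([
  [0,-0.02,-0.02,0.05,0],
  [0,0,0,0.04,0],
  [0,0,0,0,0],
  [0,0,0,0,0],
])

```text
time: 37.85
ee_pos: [0.6033, 0.3168, 0.1219]
tcp_rot: [-0.001, 0.716, 0.698, -0.025]
force: [0.3, 0.0, -1.9]
width: 0.338
```

```bash
python3 -c "
from h import *
go(601,314.5,67.6)"
```

```text
grasp [601.4 315.   67.9] yaw 88.61 | units: shift [-0.02 -0.02  0.02] spin -0.000 | tilt [0.034 0.035] q7 -0.76 t 37.85 w 0.338 F [ 0.3  0.  -1.9]
```

Emit:
move_arm([
  [0,0,0,0.06,0],
  [0,0,0,0.05,0],
  [0,0,0,0,0],
])

```text
time: 38.15
ee_pos: [0.6034, 0.3169, 0.1217]
tcp_rot: [-0.0, 0.716, 0.698, -0.024]
force: [-0.5, 0.3, -1.8]
width: 0.341
```

```bash
python3 -c "
from h import *
go(601,314.5,67.6)"
```

```text
grasp [601.5 315.1  67.8] yaw 88.59 | units: shift [-0.03 -0.02  0.01] spin -0.000 | tilt [0.034 0.034] q7 -0.77 t 38.15 w 0.341 F [-0.5  0.3 -1.8]
```

Emit:
move_arm([
  [0,0,0,0.15,0],
  [0,0,0,0,0],
])

```text
time: 38.35
ee_pos: [0.6037, 0.3172, 0.122]
tcp_rot: [0.0, 0.716, 0.698, -0.023]
force: [-0.0, 1.0, -1.9]
width: 0.336
```

```bash
python3 -c "
from h import *
go(601,314.5,67.6)"
```

```text
grasp [601.9 315.4  68.1] yaw 88.57 | units: shift [-0.05 -0.04  0.03] spin -0.000 | tilt [0.033 0.032] q7 -0.77 t 38.35 w 0.336 F [-0.   1.  -1.9]
```

It has stopped descending, so it is in contact with the stand. Release and rise.

Emit:
move_arm([
  [35,0,0,0,0],
  [45,0,0,0,0],
  [60,0,0,0,0],
  [60,0,0,0,0],
  [60,0,0,-0.2,0],
  [60,0,0,-0.5,0],
  [60,0,0,-0.8,0],
  [60,0,0,-0.8,0],
  [60,0,0,-0.8,0],
  [60,0,0,-0.8,0],
  [60,0,0,-0.5,0],
  [60,-0.3,-0.3,-0.2,0],
  [60,-0.6,-0.5,0,0],
  [60,-0.6,-0.6,0,0],
  [60,-0.6,-0.6,0,0],
  [60,-0.4,-0.4,0,0],
  [60,0,0,0,0],
  [60,0,0,0,0],
])

```text
time: 40.15
ee_pos: [0.5539, 0.2683, 0.2231]
tcp_rot: [0.0, 0.716, 0.698, -0.023]
force: [-0.2, 0.2, 0.3]
width: 0.701
```

```bash
python3 - <<'E'
from h import *
p,t=None,None
import wl; p,t=wl.look("w7",["green"],.086)
p2=env.snapshot("side"); cv2.imwrite("pics/s7.png",cv2.resize(p2["image"][90:290,150:400,::-1],(750,600)))
for a,px,ce in comps(colmask(p2["image"],"green"),30): print("side green",a,(plane(p2,px,.083)*1000).mean(0).round(1))
go(443.3,305.1,130,93.5)
E
```

```text
green 2134 [338. 121.] mean [600.2 316.1] rect [600.3 315.7] [29.6 30.6]
side green 39 [602.5 317.5]
grasp [552.4 267.  169.1] yaw 88.59 | units: shift [ 1.83 -5.44  2.07] spin -0.055 | tilt [0.032 0.032] q7 -0.72 t 40.25 w 0.703 F [0.3 0.1 0.3]
```

View pics/s7.png

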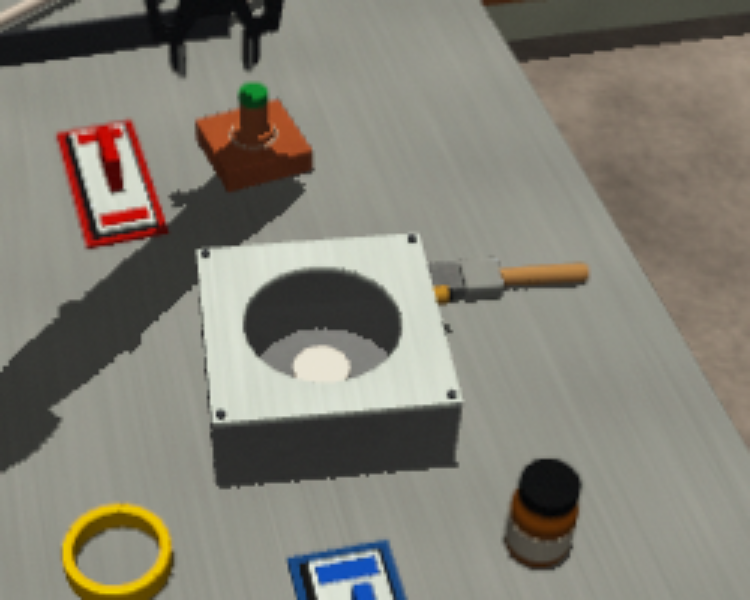

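The side view shows the part upright on the stand's ring and the port empty. Now for the red plate.

Emit:
move_arm([
  [45,0.1,-0.3,0,-0.01],
  [45,0.2,-0.6,0,-0.01],
  [45,0.25,-0.8,0,-0.01],
  [45,0.25,-0.8,0,-0.01],
  [45,0.25,-0.8,0.2,-0.01],
  [45,0.2,-0.7,0.3,0],
  [45,0.1,-0.5,0.3,0],
  [45,0.1,-0.2,0.3,0],
  [45,0,0,0.2,0],
  [45,0,0,0,0],
  [45,0,0,0,0],
])

```text
time: 41.35
ee_pos: [0.4482, 0.3026, 0.1978]
tcp_rot: [-0.004, 0.681, 0.732, -0.022]
force: [-0.1, 0.1, 0.8]
width: 0.528
```

```bash
python3 -c "
import wl; from h import *
p,t=wl.look('',['red'],.010)
go(443.3,305.1,70,93.5)"
```

```text
red 6301 [256. 147.] mean [439.6 323.2] rect [439.2 305.7] [ 83.7 189.3]
red 1722 [258.  84.] mean [437.4 374.2] rect [437.3 374.2] [49.5 17.9]
red 2103 [254. 186.] mean [440.3 295.9] rect [440.5 294.5] [18.1 77.5]
red 1112 [255. 256.] mean [445.3 234.6] rect [445.2 234.4] [49.4 18.1]
grasp [446.5 301.  143.8] yaw 94.14 | units: shift [ 0.3  -0.01  3.69] spin 0.007 | tilt [0.025 0.037] q7 -0.78 t 41.40 w 0.531 F [-0.6  0.1  0.1]
```

Emit:
move_arm([
  [45,0.15,-0.08,0.4,0.009],
  [45,0.1,-0.05,0.7,0],
  [45,0.03,0,0.7,0],
  [45,0,0,0.7,0],
  [45,0,0,0.4,0],
  [45,0,0,0.2,0],
  [45,0,0,0,0],
  [45,0,0,0,0],
])

```text
time: 42.2
ee_pos: [0.4462, 0.3068, 0.1326]
tcp_rot: [-0.003, 0.689, 0.724, -0.02]
force: [0.4, 0.5, 0.3]
width: 0.525
```

```bash
python3 -c "
from h import *
go(442.3,304.8,38,93.3)"
```

```text
grasp [444.4 305.5  78.7] yaw 92.84 | units: shift [ 0.02 -0.04  2.04] spin -0.005 | tilt [0.023 0.033] q7 -0.85 t 42.20 w 0.525 F [0.4 0.5 0.3]
```

Emit:
move_arm([
  [45,0,-0.03,0.3,-0.004],
  [45,0,0,0.5,0],
  [45,0,0,0.5,0],
  [45,0,0,0.4,0],
  [45,0,0,0.15,0],
  [45,0,0,0,0],
  [45,0,0,0,0],
])

```text
time: 42.9
ee_pos: [0.4448, 0.3062, 0.0932]
tcp_rot: [-0.003, 0.687, 0.726, -0.019]
force: [-0.2, 0.5, -0.4]
width: 0.53
```

```bash
python3 -c "
from h import *
go(442.3,304.8,38,93.3)"
```

```text
grasp [443.2 304.9  39.2] yaw 93.20 | units: shift [-0.   -0.04  0.06] spin -0.001 | tilt [0.022 0.032] q7 -0.87 t 42.90 w 0.530 F [-0.2  0.5 -0.4]
```

Emit:
move_arm([
  [0,0,-0.03,0.03,0],
  [0,0,0,0,0],
  [0,0,0,0,0],
  [0,0,0,0,0],
  [0,0,0,0,0],
  [0,0,0,0,0],
])

```text
time: 43.5
ee_pos: [0.4441, 0.3065, 0.0933]
tcp_rot: [-0.003, 0.687, 0.726, -0.019]
force: [-0.4, -0.7, -0.7]
width: 0.181
```

```bash
python3 -c "
from h import *
go(442.3,304.8,38,93.3)"
```

```text
grasp [442.4 305.3  39.3] yaw 93.21 | units: shift [-0.02 -0.01  0.07] spin -0.001 | tilt [0.021 0.031] q7 -0.87 t 43.50 w 0.181 F [-0.4 -0.7 -0.7]
```

Emit:
move_arm([
  [0,0,0,-0.2,0],
  [0,0,0,-0.5,0],
  [0,0,0,-0.8,0],
  [0,0,0,-0.9,0],
  [0,0,0,-0.9,0],
  [0,0,0,-0.9,0],
  [0,0,0,-0.9,0],
  [0,-0.3,0.2,-0.9,0],
  [0,-0.6,0.35,-0.8,0.01],
  [0,-0.8,0.5,-0.5,0.01],
  [0,-0.8,0.5,-0.2,0.01],
  [0,-0.8,0.5,0,0.01],
  [0,-0.8,0.5,0,0.01],
  [0,-0.8,0.5,0,0.01],
  [0,-0.8,0.5,0,0.01],
  [0,-0.8,0.5,0,0.01],
  [0,-0.8,0.5,0,0.01],
  [0,-0.5,0.3,0,0.01],
  [0,-0.2,0.1,0,0],
  [0,0,0,0,0],
])

```text
time: 45.5
ee_pos: [0.5493, 0.1303, 0.2472]
tcp_rot: [-0.003, 0.747, 0.665, -0.026]
force: [-0.4, -0.4, -3.9]
width: 0.181
```

```bash
python3 -c "
from h import *
go(632.2,-31,180,82.95)"
```

```text
grasp [547.  128.7 193.2] yaw 83.36 | units: shift [-7.41  5.18  0.72] spin 0.005 | tilt [0.035 0.039] q7 -0.56 t 45.50 w 0.181 F [-0.4 -0.4 -3.9]
```

Emit:
move_arm([
  [0,-0.4,0.3,0,0.004],
  [0,-0.7,0.5,0,0],
  [0,-0.8,0.55,0,0],
  [0,-0.8,0.55,0,0],
  [0,-0.8,0.55,0,0],
  [0,-0.8,0.55,0,0],
  [0,-0.8,0.55,0,0],
  [0,-0.8,0.55,0.2,0],
  [0,-0.5,0.4,0.3,0],
  [0,-0.3,0.2,0.2,0],
  [0,-0.1,0,0,0],
  [0,0,0,0,0],
  [0,0,0,0,0],
])

```text
time: 46.8
ee_pos: [0.6307, -0.0221, 0.233]
tcp_rot: [-0.004, 0.745, 0.666, -0.025]
force: [0.3, 1.3, -2.7]
width: 0.18
```

```bash
python3 -c "
from h import *
go(632.2,-31,140,82.95)"
```

```text
grasp [628.4 -23.7 179.1] yaw 83.63 | units: shift [-0.28  0.3   1.96] spin 0.008 | tilt [0.033 0.039] q7 -0.29 t 46.80 w 0.180 F [ 0.3  1.3 -2.7]
```

Emit:
move_arm([
  [0,-0.12,0.12,0.3,0.008],
  [0,-0.1,0.1,0.5,0],
  [0,0,0,0.5,0],
  [0,0,0,0.4,0],
  [0,0,0,0.1,0],
  [0,0,0,0,0],
  [0,0,0,0,0],
])

```text
time: 47.5
ee_pos: [0.632, -0.0248, 0.1934]
tcp_rot: [-0.005, 0.748, 0.663, -0.026]
force: [-0.3, -0.2, -4.2]
width: 0.183
```

```bash
python3 -c "
from h import *
go(632.2,-31,120.3,82.95)"
```

```text
grasp [629.6 -26.2 139.5] yaw 83.16 | units: shift [-0.19  0.19  0.96] spin 0.002 | tilt [0.032 0.041] q7 -0.30 t 47.50 w 0.183 F [-0.3 -0.2 -4.2]
```

Emit:
move_arm([
  [0,-0.15,0.15,0.2,0.002],
  [0,-0.06,0.03,0.25,0],
  [0,0,0,0.2,0],
  [0,0,0,0.05,0],
  [0,0,0,0,0],
  [0,0,0,0,0],
])

```text
time: 48.1
ee_pos: [0.6354, -0.0305, 0.1791]
tcp_rot: [-0.004, 0.749, 0.662, -0.025]
force: [0.4, -0.0, -3.3]
width: 0.179
```

```bash
python3 -c "
from h import *
go(632.2,-31,120.3,82.95)"
```

```text
grasp [633.1 -32.  125.2] yaw 82.93 | units: shift [ 0.05 -0.04  0.25] spin -0.000 | tilt [0.032 0.039] q7 -0.30 t 48.10 w 0.179 F [ 0.4 -0.  -3.3]
```

Emit:
move_arm([
  [0,0.03,-0.04,0.08,0],
  [0,0,0,0.08,0],
  [0,0,0,0.08,0],
  [0,0,0,0,0],
  [0,0,0,0,0],
])

```text
time: 48.6
ee_pos: [0.6349, -0.0296, 0.1753]
tcp_rot: [-0.003, 0.749, 0.662, -0.024]
force: [-0.2, -0.3, -3.1]
width: 0.182
```

```bash
python3 -c "
from h import *
go(632.2,-31,120.3,82.95)
import wl; wl.look('',['red'],.092)"; python3 tp.py | grep -a red
```

```text
grasp [632.7 -31.1 121.3] yaw 82.94 | units: shift [ 0.   -0.02  0.05] spin -0.000 | tilt [0.032 0.037] q7 -0.30 t 48.60 w 0.182 F [-0.2 -0.3 -3.1]
red 5002 [256.  89.] mean [640.2  37.7] rect [640.   37.5] [18.  50.3]
red 6482 [256. 261.] mean [629.7 -45.8] rect [629.4 -48.2] [90.8 22. ]
red 135 [247. 160.] @0.01: [662.7  41.4] @0.081: [645.1  39. ] @0.086: [643.9  38.9] @0.091: [642.7  38.7] 
red 737 [131. 250.] @0.01: [441.  303.1] @0.081: [441.5 279.4] @0.086: [441.6 277.8] @0.091: [441.6 276.1] (array([441.2, 304.4]), array([ 84.1, 192.6]), 93.19)
```

Emit:
move_arm([
  [0,0,-0.03,0.06,0],
  [0,0,0,0.05,0],
  [0,0,0,0,0],
  [30,0,0,0,0],
  [45,0,0,0,0],
  [45,0,0,0,0],
  [45,0,0,-0.3,0],
  [45,0,0,-0.7,0],
  [45,0,0,-0.8,0],
  [45,0,0,-0.8,0],
  [45,0,0,-0.8,0],
  [45,-0.3,0,-0.4,0],
  [45,-0.6,-0.1,0,0],
  [45,-0.8,-0.1,0,0],
  [45,-0.8,-0.1,0,0],
  [45,-0.8,-0.1,0,0],
  [45,-0.8,-0.1,0,0],
  [45,-0.5,-0.1,0,0],
  [45,0,0,0,0],
  [45,0,0,0,0],
])

```text
time: 50.7
ee_pos: [0.612, -0.1295, 0.2608]
tcp_rot: [-0.001, 0.752, 0.659, -0.023]
force: [-1.1, 0.8, -0.4]
width: 0.522
```

```bash
python3 -c "
from h import *
go(557,-304.5,130,88.5)
import wl; wl.look('w8',['red'],.091)"; python3 tp.py | grep -a -v green
```

```text
grasp [ 610.1 -131.1  206.8] yaw 82.55 | units: shift [-8.81 -1.37  4.18] spin -0.066 | tilt [0.033 0.032] q7 -0.12 t 50.70 w 0.522 F [-1.1  0.8 -0.4]
red 2430 [276.  42.] mean [632.1 -34.8] rect [632.1 -35.9] [51.7 18.3]
red 1750 [273. 144.] mean [ 622.7 -101.2] rect [ 622.6 -101.3] [17.2 50. ]
red 125 [247. 160.] @0.01: [662.2  41. ] @0.081: [644.7  38.7] @0.086: [643.4  38.6] @0.091: [642.2  38.4] 
red 155 [280. 161.] @0.01: [662.9 -39.2] @0.081: [645.4 -34.9] @0.086: [644.1 -34.6] @0.091: [642.9 -34.3] 
red 23 [308. 177.] @0.01: [ 625.5 -105.6] @0.081: [610.9 -96. ] @0.086: [609.9 -95.3] @0.091: [608.9 -94.6] 
red 735 [131. 251.] @0.01: [441.  302.8] @0.081: [441.5 279.2] @0.086: [441.5 277.5] @0.091: [441.5 275.9] (array([441.1, 304.4]), array([ 84.1, 192.5]), 93.12)
blue 223 [356. 207.] @0.01: [ 554.5 -219.1] @0.081: [ 545.7 -200.2] @0.086: [ 545.1 -198.9] @0.091: [ 544.5 -197.6] 
blue 128 [362. 205.] @0.01: [ 560.1 -234.4] @0.081: [ 550.9 -214.3] @0.086: [ 550.2 -212.9] @0.091: [ 549.6 -211.4]
```

View pics/w8.png

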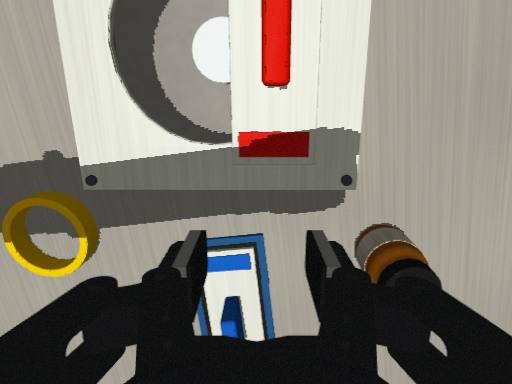

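The red plate is back within about 1 mm of where it started. Now for blue.

Emit:
move_arm([
  [45,-0.4,-0.06,0,-0.01],
  [45,-0.7,-0.1,0,-0.01],
  [45,-0.8,-0.12,0,-0.01],
  [45,-0.8,-0.12,0,-0.01],
  [45,-0.8,-0.12,0.2,-0.01],
  [45,-0.8,-0.12,0.3,-0.01],
  [45,-0.8,-0.12,0.4,0],
  [45,-0.8,-0.1,0.5,0],
  [45,-0.8,-0.1,0.5,0],
  [45,-0.6,-0.1,0.5,0],
  [45,-0.4,0,0.4,0],
  [45,-0.1,0,0.2,0],
  [45,0,0,0,0],
  [45,0,0,0,0],
])

```text
time: 52.2
ee_pos: [0.5822, -0.2856, 0.2008]
tcp_rot: [-0.004, 0.711, 0.703, -0.021]
force: [0.1, 0.4, -1.5]
width: 0.522
```

```bash
python3 -c "
from h import *
go(557.3,-304.7,70,88.4)
import wl; wl.look('',['blue'],.010)"
```

```text
grasp [ 580.4 -286.9  146.9] yaw 89.40 | units: shift [-0.81 -1.01  3.9 ] spin 0.011 | tilt [0.024 0.034] q7 0.23 t 52.20 w 0.522 F [ 0.1  0.4 -1.5]
blue 4809 [238. 167.] mean [ 561.4 -280.2] rect [ 555.7 -303.7] [188.4  83.2]
blue 1554 [232. 115.] mean [ 558.2 -235.6] rect [ 558.2 -235.8] [17.9 49.8]
blue 2204 [229. 213.] mean [ 552.6 -315.8] rect [ 552.4 -317.3] [81.1 20.8]
blue 989 [233. 277.] mean [ 554.7 -375.5] rect [ 554.3 -375.6] [17.7 49.8]
```

Emit:
move_arm([
  [45,-0.3,-0.4,0.4,0.01],
  [45,-0.3,-0.35,0.6,0],
  [45,-0.1,-0.1,0.7,0],
  [45,0,0,0.7,0],
  [45,0,0,0.6,0],
  [45,0,0,0.3,0],
  [45,0,0,0,0],
  [45,0,0,0,0],
])

```text
time: 53.05
ee_pos: [0.563, -0.2986, 0.1342]
tcp_rot: [-0.002, 0.715, 0.699, -0.019]
force: [-1.4, 0.0, 0.7]
width: 0.523
```

```bash
python3 -c "
from h import *
go(557.1,-304.7,38.5,88.5)"
```

```text
grasp [ 561.4 -299.9   80.2] yaw 88.67 | units: shift [-0.19 -0.15  2.1 ] spin 0.002 | tilt [0.025 0.03 ] q7 0.23 t 53.05 w 0.523 F [-1.4  0.   0.7]
```

Emit:
move_arm([
  [45,-0.15,-0.13,0.3,0.002],
  [45,-0.04,-0.03,0.5,0],
  [45,0,0,0.5,0],
  [45,0,0,0.4,0],
  [45,0,0,0.2,0],
  [45,0,0,0,0],
  [45,0,0,0,0],
])

```text
time: 53.75
ee_pos: [0.5591, -0.3036, 0.0938]
tcp_rot: [-0.001, 0.716, 0.697, -0.019]
force: [-0.0, 1.0, -1.1]
width: 0.527
```

```bash
python3 -c "
from h import *
go(557.1,-304.7,38.5,88.5)"
```

```text
grasp [ 557.6 -305.    39.8] yaw 88.49 | units: shift [ 0.01 -0.02  0.06] spin -0.000 | tilt [0.026 0.028] q7 0.22 t 53.75 w 0.527 F [-0.   1.  -1.1]
```

Emit:
move_arm([
  [0,0,-0.02,0.03,0],
  [0,0,0,0,0],
  [0,0,0,0,0],
  [0,0,0,0,0],
  [0,0,0,0,0],
  [0,0,0,0,0],
])

```text
time: 54.35
ee_pos: [0.559, -0.3036, 0.0939]
tcp_rot: [-0.0, 0.716, 0.698, -0.019]
force: [-0.9, -0.0, -0.4]
width: 0.176
```

```bash
python3 -c "
from h import *
go(557.1,-304.7,38.5,88.5)"
```

```text
grasp [ 557.6 -305.    40. ] yaw 88.50 | units: shift [ 0.02 -0.02  0.07] spin -0.000 | tilt [0.026 0.027] q7 0.22 t 54.35 w 0.176 F [-0.9 -0.  -0.4]
```

Emit:
move_arm([
  [0,0,0,-0.2,0],
  [0,0,0,-0.5,0],
  [0,0,0,-0.8,0],
  [0,0,0,-0.9,0],
  [0,0,0,-0.9,0],
  [0,0,0,-0.9,0],
  [0,0,0,-0.9,0],
  [0,0.3,0,-0.9,0],
  [0,0.6,-0.1,-0.8,0.007],
  [0,0.8,-0.12,-0.3,0.007],
  [0,0.8,-0.12,0,0.007],
  [0,0.8,-0.12,0,0.007],
  [0,0.8,-0.12,0,0.007],
  [0,0.8,-0.12,0,0.007],
  [0,0.8,-0.12,0,0.007],
  [0,0.8,-0.12,0,0.007],
  [0,0.8,-0.12,0,0.007],
  [0,0.5,-0.1,0,0.007],
  [0,0.2,0,0,0],
  [0,0,0,0,0],
])

```text
time: 56.35
ee_pos: [0.5463, -0.1202, 0.2442]
tcp_rot: [-0.005, 0.753, 0.657, -0.019]
force: [-0.4, -0.5, -2.6]
width: 0.176
```

```bash
python3 -c "
from h import *
go(542.7,-25.2,180,82)"
```

```text
grasp [ 544.4 -121.2  190.2] yaw 82.24 | units: shift [ 4.76 -0.72  0.43] spin 0.003 | tilt [0.023 0.033] q7 -0.12 t 56.35 w 0.176 F [-0.4 -0.5 -2.6]
```

Emit:
move_arm([
  [0,0.4,-0.06,0,0.003],
  [0,0.7,-0.1,0,0],
  [0,0.8,-0.12,0.1,0],
  [0,0.8,-0.12,0.2,0],
  [0,0.7,-0.12,0.3,0],
  [0,0.4,-0.1,0.3,0],
  [0,0.2,0,0.3,0],
  [0,0,0,0.1,0],
  [0,0,0,0,0],
  [0,0,0,0,0],
])

```text
time: 57.35
ee_pos: [0.5442, -0.0366, 0.2155]
tcp_rot: [-0.004, 0.757, 0.653, -0.02]
force: [-0.6, -0.6, -3.6]
width: 0.182
```

```bash
python3 -c "
from h import *
go(542.7,-25.2,140,82)"
```

```text
grasp [542.3 -37.7 161.5] yaw 81.61 | units: shift [ 0.65 -0.04  1.06] spin -0.004 | tilt [0.024 0.032] q7 -0.29 t 57.35 w 0.182 F [-0.6 -0.6 -3.6]
```

Emit:
move_arm([
  [0,0.3,-0.02,0.3,-0.004],
  [0,0.25,0,0.35,0],
  [0,0,0,0.3,0],
  [0,0,0,0.1,0],
  [0,0,0,0,0],
  [0,0,0,0,0],
])

```text
time: 57.95
ee_pos: [0.5449, -0.0273, 0.1923]
tcp_rot: [-0.004, 0.756, 0.654, -0.02]
force: [0.8, -0.7, -3.0]
width: 0.178
```

```bash
python3 -c "
from h import *
go(542.7,-25.2,121,82)"
```

```text
grasp [543.  -28.4 138.3] yaw 81.80 | units: shift [ 0.18 -0.01  0.86] spin -0.002 | tilt [0.025 0.032] q7 -0.32 t 57.95 w 0.178 F [ 0.8 -0.7 -3. ]
```

Emit:
move_arm([
  [0,0.13,0,0.2,-0.002],
  [0,0.03,0,0.2,0],
  [0,0,0,0.15,0],
  [0,0,0,0.05,0],
  [0,0,0,0,0],
  [0,0,0,0,0],
])

```text
time: 58.55
ee_pos: [0.5453, -0.0244, 0.1796]
tcp_rot: [-0.003, 0.755, 0.656, -0.02]
force: [-0.3, -0.4, -3.8]
width: 0.18
```

```bash
python3 -c "
from h import *
go(542.7,-25.2,121,82)
import wl; wl.look('',['blue'],.096)"
```

```text
grasp [543.4 -25.5 125.6] yaw 81.97 | units: shift [ 0.02 -0.03  0.23] spin -0.000 | tilt [0.025 0.031] q7 -0.33 t 58.55 w 0.180 F [-0.3 -0.4 -3.8]
blue 4921 [256.  90.] mean [552.3  43.1] rect [552.2  43.1] [18.1 50. ]
blue 6387 [256. 260.] mean [540.4 -40. ] rect [540.  -42.4] [90.5 21.6]
```

Emit:
move_arm([
  [0,0.02,-0.04,0.09,0],
  [0,0.02,0,0.08,0],
  [0,0,0,0.07,0],
  [0,0,0,0,0],
  [0,0,0,0,0],
])

```text
time: 59.1
ee_pos: [0.5448, -0.0236, 0.175]
tcp_rot: [-0.003, 0.755, 0.656, -0.019]
force: [0.6, 0.3, -3.3]
width: 0.18
```

```bash
python3 -c "
from h import *
go(542.7,-25.2,121,82)
import wl; wl.look('',['blue'],.0925)"
```

```text
grasp [543.  -24.7 121. ] yaw 81.96 | units: shift [-0.03 -0.01  0.  ] spin -0.000 | tilt [0.025 0.03 ] q7 -0.33 t 59.10 w 0.180 F [ 0.6  0.3 -3.3]
blue 4926 [256.  90.] mean [552.   43.9] rect [551.9  43.8] [18.  49.6]
blue 6391 [256. 260.] mean [540.1 -38.6] rect [539.7 -41. ] [89.9 21.4]
```

Nudge down, release, rise, and move clear to check.

Emit:
move_arm([
  [0,-0.02,-0.02,0.05,0],
  [0,0,0,0.05,0],
  [0,0,0,0,0],
  [30,0,0,0,0],
  [45,0,0,0,0],
  [45,0,0,0,0],
  [45,0,0,-0.3,0],
  [45,0,0,-0.7,0],
  [45,0,0,-0.8,0],
  [45,0,0,-0.8,0],
  [45,0,0,-0.8,0],
  [45,-0.3,-0.2,-0.6,0],
  [45,-0.6,-0.5,-0.3,0],
  [45,-0.8,-0.6,0,0],
  [45,-0.8,-0.6,0,0],
  [45,-0.8,-0.6,0,0],
  [45,-0.8,-0.6,0,0],
  [45,-0.8,-0.5,0,0],
  [45,-0.4,-0.2,0,0],
  [45,0,0,0,0],
])

```text
time: 61.15
ee_pos: [0.4478, -0.1256, 0.2712]
tcp_rot: [-0.001, 0.757, 0.653, -0.02]
force: [-0.1, 0.2, -0.5]
width: 0.527
```

Emit:
move_arm([
  [45,-0.4,-0.2,0,0],
  [45,-0.8,-0.4,0,0],
  [45,-0.8,-0.4,0,0],
  [45,-0.8,-0.4,0,0],
  [45,-0.8,-0.4,0,0],
  [45,-0.8,-0.4,0,0],
  [45,-0.8,-0.2,0,0],
  [45,-0.8,0,0,0],
  [45,-0.8,0,0,0],
  [45,-0.4,0,0,0],
  [45,0,0,0,0],
  [45,0,0,0,0],
])

```text
time: 62.35
ee_pos: [0.3807, -0.2613, 0.2756]
tcp_rot: [-0.003, 0.751, 0.66, -0.017]
force: [-0.2, -0.3, -0.1]
width: 0.527
```

```bash
python3 tp.py; python3 -c "
from h import *
go(500,-300,200)
p=env.snapshot('top'); cv2.imwrite('pics/t9.png',cv2.resize(p['image'][:,:,::-1],(800,600)))
for t,z in [('tape',.024),('jar',0),('brush',0)]:
    for r in env.pinpoint(t,p)[:1]: print(t,np.round(r['position'],1))
p=env.snapshot('side'); cv2.imwrite('pics/s9.png',cv2.resize(p['image'][90:290,150:400,::-1],(750,600)))
h=cv2.cvtColor(p['image'],cv2.COLOR_RGB2HSV)
for c in ['red','green']:
  for a,px,ce in comps(colmask(p['image'],c),30): print('side',c,a,(plane(p,px,.091 if c=='red' else .083)*1000).mean(0).round(1))
for a,px,ce in comps((h[...,0]>100)&(h[...,0]<130)&(h[...,1]>140),30): print('side blue',a,(plane(p,px,.091)*1000).mean(0).round(1))
"
```

```text
red 133 [247. 160.] @0.01: [662.   41.3] @0.081: [644.5  38.9] @0.086: [643.3  38.8] @0.091: [642.   38.6] 
red 153 [280. 161.] @0.01: [663.1 -38.9] @0.081: [645.5 -34.7] @0.086: [644.2 -34.4] @0.091: [643.  -34.1] 
red 138 [311. 170.] @0.01: [ 642.7 -112. ] @0.081: [ 626.8 -101.9] @0.086: [ 625.7 -101.2] @0.091: [ 624.5 -100.4] 
red 740 [131. 250.] @0.01: [441.1 303.1] @0.081: [441.6 279.5] @0.086: [441.6 277.8] @0.091: [441.6 276.1] (array([441.1, 304.4]), array([ 84.1, 192.5]), 93.12)
blue 672 [393. 209.] @0.01: [ 553.4 -304.3] @0.081: [ 544.7 -278.5] @0.086: [ 544.1 -276.7] @0.091: [ 543.5 -274.9] (array([ 556.4, -304.8]), array([ 83.8, 192. ]), 88.55)
blue 160 [243. 200.] @0.01: [563.9  48.1] @0.081: [554.4  45.2] @0.086: [553.7  45. ] @0.091: [553.   44.8] 
blue 201 [276. 204.] @0.01: [558.1 -30.5] @0.081: [549.1 -27. ] @0.086: [548.4 -26.8] @0.091: [547.8 -26.5] 
blue 170 [307. 211.] @0.01: [ 542.8 -104.7] @0.081: [535.  -95.2] @0.086: [534.5 -94.5] @0.091: [533.9 -93.8] 
grasp [ 379.2 -262.2  221.6] yaw 82.59 | units: shift [-1.07  6.26  0.94] spin -0.000 | tilt [0.023 0.027] q7 0.35 t 62.40 w 0.530 F [ 0.1 -0.5 -0.3]
tape [340.5 280.4]
jar [361.8 139.7]
brush [243.7 111.6]
side red 1110 [8.0000e-01 1.3587e+03]
side red 69 [468.3 146.5]
side red 255 [638.6   1.6]
side red 103 [ 623.  -101.9]
side green 48 [600.4 315.9]
side blue 654 [-34.9 718.5]
side blue 220 [548.2   9.4]
side blue 104 [532.2 -95.1]
side blue 660 [ 536. -365.]
```

View pics/t9.png

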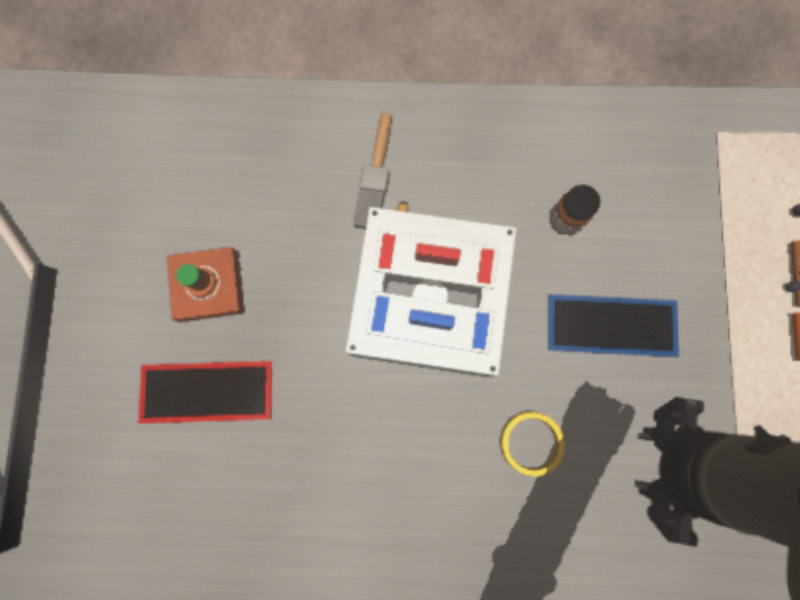

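View pics/s9.png

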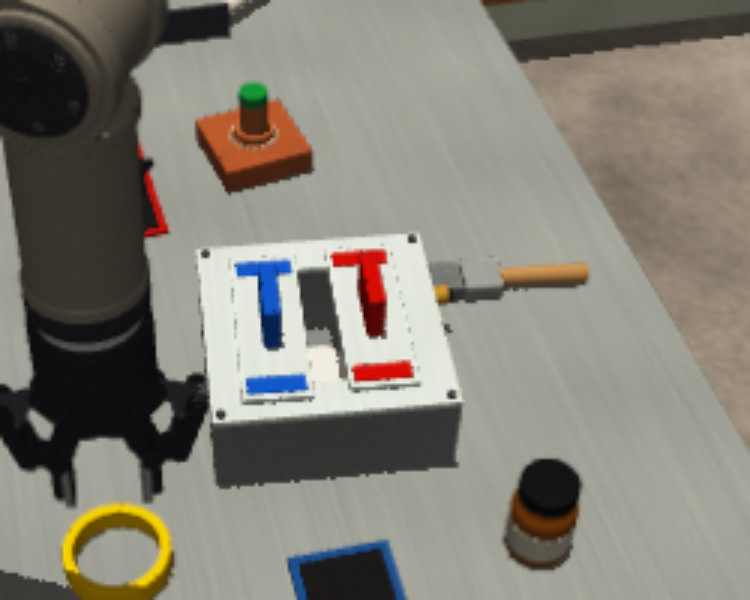

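The top and side views both show the two plates back across the port within 0.5 mm of their starting readings. The part is upright on the ring, and the tape, jar and brush have not moved. I'll hand it in.

```bash
python3 -c "
from station import env
print(env.hand_in())"
```

```text
the job is handed in; nothing more can be done
None
```

The job is done and handed in after about 62 s of robot time. I parked the red plate and then the blue one on their own mats, set the part on the firebrick, and put red and then blue back across the port.

What the checks showed:

| Check | Result |
|---|---|
| Red plate while parked | about 2.3 mm and 0.3° off the mat's middle |
| Blue plate while parked | about 1.5 mm and 0.1° off the mat's middle |
| Both plates at the end | within about 0.5 mm of their starting band positions (top camera) |
| Part on the firebrick | upright, within about 2 mm of the ring's centre |
| Tape, jar and brush | within 2 px of where they were, no contact seen |

Three things were not exact:

- **Camera disagreement:** the wrist and top cameras differed by 1.5–2 mm in x throughout. I used the mean, and compared each camera with its own starting readings.
- **Tool tilt:** the tool drifted to a tilt of 2–3° and I could not correct it. The plates and part settled flat when released.
- **Part contact:** the force reading did not clearly show the part touching the firebrick. I judged contact by the arm no longer descending, and the pictures afterwards confirmed it.

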